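# Uncap a filter manifold with a stirrup puller, fit its cartridge, hang up the puller

### The arm

A 7-joint arm with a two-finger parallel gripper is mounted at the origin on the work surface. World frame = base frame: x ahead of the robot, y to its left, z up, the work surface at z = 0. Lengths are in m, angles in rad, forces in N, time in s.
With the tool pointing down it reaches from about 0.425 to 0.925 m from the base axis. Payload 6.8 kg.
Tool frame: the origin (TCP) lies between the finger pads; the fingertips stand r.tcp_to_tips ahead of it and the grasp point (between the pads) lies 3 mm ahead of it (r.tcp_to_tips is the distance from the TCP to the fingertips, in m); z points along the fingers, y is the line along which they close (so a half turn about z gives the same grasp; the last joint's range is limited). The gripper opens to 85 mm and grips with 20 to 120 N. Pads are 22 mm wide; open, the fingers measure 114 mm over their backs; the gripper's body (76 mm by 85 mm) begins 54 mm behind the grasp point. The pads swing forward as they close: fully open they stand 13 mm farther back than shut.
Start: joints at [1.037, 0.477, 0.022, 1.555, -0.011, 1.109, -0.083], TCP at [0.279, -0.615, 0.253] pointing down, gripper open.
Joint ranges: [-2.96, 2.96], [-0.34, 2.1], [-1.41, 1.46], [0.24, 2.44], [-1.37, 4.51], [0.17, 1.92], [-2.96, 2.96]. Speed limits (rad/s): [2.39, 2.39, 3.14, 3.14, 3.14, 3.14, 3.14].

### API

Orientations are given as a rotation vector (axis times angle).
In Python, from bench import r gives the robot as it stands. The module is installed in compiled form; this text tells all that it offers.
- The arm moves only by the tool step_arm, never from a script. Its argument "moves" is a list of rows, each an object of numbers: "rx", "ry", "rz": the turn, a rotation vector about the tool's x, y, z in degrees; "dx", "dy", "dz": the shift along the tool's x, y, z in mm; "gripper": the opening, from -1 (shut) to 1 (fully open). In form: [{"rx": .., "ry": .., "rz": .., "dx": .., "dy": .., "dz": .., "gripper": ..}, ...]. A call has 1 to 20 rows; each row shifts and turns the commanded pose from where the row before left it, along the tool's axes as they then stand; what a row does not reach is not made up. A row lasts 1/8 s, in which the tool goes at most 62.5 mm and 10.7 degrees, less where a joint would pass 70% of its speed; a pose out of reach is approached as far as the arm can. A call is refused whole if a number of a shift passes 62.5 or a number of a turn 10.7, either way. A call with a gripper value outside its range is refused whole. The fingers move at their own pace and stop on an object; "grip_force" is the grip in N (left out, the last holds). Time passes only in rows, so rows that do not move let the fingers close. It gives the time, the measured TCP pose, the force, the opening and the grip force at its end, in the units of the state.
- r.get_obs(): the state, without advancing time (a new reading comes with each control period).
- r.grab_frame(name): name is "scene" or "top" or "wrist"; returns the picture (400x640x3 uint8, blue, green, red); there is no depth.
- r.camera_info(name): a dict with "mtx" (3x3 intrinsics, pixels), "D" ([k1, k2, p1, p2, k3] as OpenCV has them; the pictures are not rectified), "rvec" (rotation vector, rad) and "tvec" (3), from world to camera coordinates, as OpenCV has them. Camera axes: x right, y down, z forward; pixel columns grow to the right and rows downward; lengths in m; the calibration is good to about 2 mm. A picture is of the moment at which its call begins: read the wrist's pose just before it. camera_info takes no time and is no camera call; for the wrist camera it gives the pose at the moment of the call.
- r.hand_in(): hands the job in; it is judged then, once.
The state is a dict: "clock": time; "joints": joint angles; "qvel": joint speeds; "tau": joint torques, N m; "tcp_pos": TCP position; "orientation": TCP orientation; "contact_force": force on the tool from outside, world axes, zero at the start; "moment": the same for the moment, N m; "grip_width": finger opening in m; "gripper_force": force on a finger pad.
Only numpy, scipy, OpenCV 4.12 (cv2) and the standard library are available. Lean on these libraries where they do the work, as an engineer would, in place of code of your own. Each camera call takes 0.05 s, during which the arm holds its last target. There are 200 camera calls.

### The job

Get this filter manifold ready for assembly: hook the stirrup puller under the flange of each red transit cap, pull it straight up off its port (take the caps off with the puller, not with the fingers) and leave all the caps in the yellow tray. Stand the filter cartridge all the way down in the port with the blue collar, and hang the puller by its grip on the hook. Leave the jar, the spanner and the small blue bin alone.

Things in the scene. Friction and masses are not known exactly. Their poses are not given: they have to be found in the camera images.
- manifold: Fixed aluminium filter manifold block, 230 x 230 mm, 55 mm high, origin at the centre of its underside on the bench, z up; x and y along its edges. Four steel spigots stand on its top in a 2 x 2 square of 118 mm pitch (59 mm from the middle in its x and y).
- port_f_top (a point): Centre of the top rim of the FILTER port: a steel tube, 46 mm outside, standing 52 mm above the block, with a blue plastic collar (68 mm across, 11 mm high) round its foot. Open bore 40 mm wide, straight down 52 mm to the block's top face, which is its floor. Same axes as the manifold. Which of the four places it has varies.
- port_a_top (a point): Centre of the top rim of a connection port: a plain steel spigot, 46 mm outside, 52 mm above the block, no blue collar. Same axes as the manifold. It may or may not wear a cap.
- port_b_top (a point): Centre of the top rim of a connection port: a plain steel spigot, 46 mm outside, 52 mm above the block, no blue collar. Same axes as the manifold. It may or may not wear a cap.
- port_c_top (a point): Centre of the top rim of a connection port: a plain steel spigot, 46 mm outside, 52 mm above the block, no blue collar. Same axes as the manifold. It may or may not wear a cap.
- cap_f_flange (a point): Red plastic transit cap on port_f, always there, 60 g: skirt 55 mm outside, 34 mm deep, open below; on top a wide flange 82 mm across, 8 mm thick, with a 6 mm dome. The point is the centre of the flange's flat underside, level with the skirt's top; z up the cap's axis. Seated, this underside rests on the port's rim: 52 mm free between flange and block, 18 mm between skirt and block.
- cap_a_flange (a point): Another such cap, on port_a, same size and point (None if that port is already open; two or three of a, b, c have caps). Spring clips in each capped port grip the skirt: a cap takes about 9 to 15 N straight up for the first 10 to 15 mm, then pops free; it must rise 34 mm to clear the port.
- cap_b_flange (a point): Another such cap, on port_b, same size and point (None if that port is already open; two or three of a, b, c have caps). Spring clips in each capped port grip the skirt: a cap takes about 9 to 15 N straight up for the first 10 to 15 mm, then pops free; it must rise 34 mm to clear the port.
- cap_c_flange (a point): Another such cap, on port_c, same size and point (None if that port is already open; two or three of a, b, c have caps). Spring clips in each capped port grip the skirt: a cap takes about 9 to 15 N straight up for the first 10 to 15 mm, then pops free; it must rise 34 mm to clear the port.
- puller_grip (a point): Cap puller, 0.3 kg, at first upright on the bench: a stirrup 108 mm wide (its y), 115 mm high. On top a black grip with orange stripes, 108 x 18 x 46 mm (y, x, z), on two flat steel legs (24 mm deep in x, inside faces 94 mm apart). The point is on the grip's middle, 15 mm below its top, 100 mm above the puller's underside. Pinch it across x. The same both ways round.
- puller_slot (a point): Middle of the slot between the puller's two steel ledges, level with their top: 9 mm above the puller's underside, 91 mm below puller_grip. The ledges point inward from the feet of the legs: 9 mm thick, 36 mm deep in x, slot between them 64 mm wide, open along x. The slot takes a cap's skirt, the ledges slide in from the side under its flange, the flange fits between the legs.
- puller_eye (a point): Centre of the underside of the puller's grip, 31 mm below puller_grip: top of the window (60 mm high down to the ledges, open along x) between the legs. It rests on the hook when the puller hangs.
- filter_mid (a point): Filter cartridge, white pleated cylinder with blue end caps, 34 mm in diameter, 105 mm long, 0.12 kg, standing upright in the cup, its foot 5 mm above the bench. The point is its centre, half-way up; z along it. Fully down in the port it stands 53 mm out of the rim, so grip it in its top 40 mm.
- filter_foot (a point): Centre of the cartridge's lower end face, 52.5 mm below filter_mid.
- cup: Loose white plastic packing cup, 0.3 kg, in which the cartridge stands at first: base 76 mm across, 8 mm high, then a sleeve 45 mm outside, 35 mm high in all, bore 38 mm wide with its floor 5 mm above the bench; origin under its centre, z up. It may stay where it is.
- tray: Fixed yellow open tray for the caps, 250 (x) x 240 (y) mm outside, 45 mm high, wall and floor 5 mm thick; origin at the centre of its underside on the bench, z up.
- hook: Fixed tool hook: blue square post (20 mm) on a base plate, origin at the post's foot on the bench, z up. A level steel rod, 8 mm thick, its axis 170 mm above the bench, runs from the post 116 mm to the post's -x side, then turns up.
- hook_seat (a point): The point on top of the hook's rod where the puller's grip should rest: 80 mm out from the post, 174 mm above the bench. Same axes as the hook.
- hook_tip (a point): Top of the rod's upturned end, 126 mm out from the post and 12 mm higher than the seat.
- jar: Bystander: glass jar of fittings, 64 mm across, 90 mm high, loose; origin under its centre.
- spanner: Bystander: steel spanner, 200 mm long, lying loose.
- smallbin: Bystander: small blue bin, 140 x 110 x 60 mm, loose; origin under its centre.
There are look-alikes about, which are no part of the job. Leave any green, pink or purple look-alike of the part that bears filter_mid alone.

How it is judged:
By the outcome, as a careful person would: the job done as asked, in the order asked, and still so for the second after the job is handed in, with the robot touching nothing.
Of cap_a, cap_b, cap_c only 2 to 3 are there at a start; the rules pass over those that are not, and their reading is None.
At some moment in a run one of cup may be knocked a few centimetres aside while the robot is not near it.
It also fails if it takes over 208 s, if anything falls off the work surface, if the arm or the gripper's body presses on something with over 40 N, if the wrist force passes 120 N, or if a joint passes its speed limit or range.

## Working session

There is one attempt and no reset: what is moved stays moved. The work goes in short steps, Python scripts to look and compute and a tool call to move; the robot and the scene stay as the last step left them, time stands still between calls to the robot, and variables do not carry over. Pictures are saved under pics/ and viewed, at most 14 in all, crops included, and the job is handed in when it is done.

Besides the shell and the picture viewer there is one more tool, called after "Call:" by a JSON object that holds its "op" and its "data", one argument or row to a line. step_arm: Moves the arm, as the interface text tells. Its arguments: {"type":"object","properties":{"moves":{"type":"array","items":{"type":"object","properties":{"rx":{"type":"number"},"ry":{"type":"number"},"rz":{"type":"number"},"dx":{"type":"number"},"dy":{"type":"number"},"dz":{"type":"number"},"gripper":{"type":"number"}}}},"grip_force":{"type":"number"}},"required":["moves"]}

```bash
mkdir -p pics; cat > h.py <<'E'
import numpy as np, cv2
from scipy.spatial.transform import Rotation as R
from bench import r
def cam(n):
    c=r.camera_info(n); return np.array(c["mtx"],float),np.array(c["D"],float),np.array(c["rvec"],float),np.array(c["tvec"],float)
def ray(n,uv,c=None):
    K,D,rv,t=c or cam(n); M=cv2.Rodrigues(rv)[0]
    p=cv2.undistortPoints(np.array(uv,float).reshape(-1,1,2),K,D).reshape(-1,2)
    d=np.c_[p,np.ones(len(p))]@M
    return -M.T@t.ravel(),d
def onz(n,uv,z,c=None):
    o,d=ray(n,uv,c); return o+d*((z-o[2])/d[:,2])[:,None]
def proj(n,P,c=None):
    K,D,rv,t=c or cam(n); return cv2.projectPoints(np.array(P,float).reshape(-1,1,3),rv,t,K,D)[0].reshape(-1,2)
def st():
    o=r.get_obs(); print(round(o["clock"],2),np.round(o["tcp_pos"],4),"R",np.round(R.from_rotvec(o["orientation"]).as_matrix(),3).tolist(),"F",np.round(o["contact_force"],1),"w",round(o["grip_width"],4)); return o
E
python3 - <<'E'
from h import *
st(); print(r.tcp_to_tips)
for n in("scene","top","wrist"):
    cv2.imwrite(f"pics/{n}0.png",r.grab_frame(n)); c=cam(n); print(n,ray(n,[[320,200]],c))
E
```

```text
0.0 [ 0.2786 -0.6142  0.2523] R [[0.911, 0.413, -0.001], [0.413, -0.911, 0.002], [-0.0, -0.002, -1.0]] F [ 0.4 -0.6 -0. ] w 0.0855
0.022
scene (array([ 1.21427205, -0.27259787,  0.99092348]), array([[-0.61724691,  0.19300693, -0.7627743 ]]))
top (array([ 0.47063573, -0.04569229,  1.40975908]), array([[ 6.26101584e-02,  5.61861582e-04, -9.98146704e-01]]))
wrist (array([ 0.34029696, -0.58641231,  0.37261277]), array([[-0.23696673, -0.11028475, -0.96524811]]))
```

View pics/top0.png

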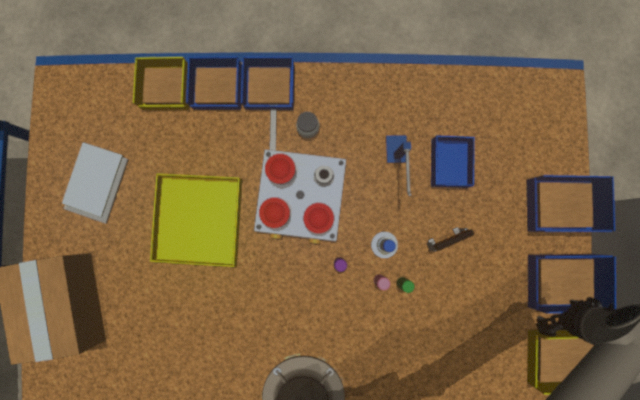

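View pics/scene0.png

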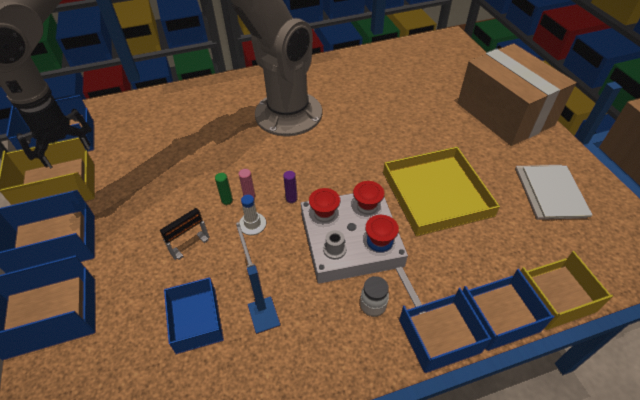

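```bash
python3 - <<'E'
from h import *
t=cv2.imread("pics/top0.png"); s=cv2.imread("pics/scene0.png")
cv2.imwrite("pics/c1.png",cv2.resize(t[120:300,245:490],None,fx=3.2,fy=3.2,interpolation=cv2.INTER_CUBIC))
cv2.imwrite("pics/c2.png",cv2.resize(s[160:360,150:420],None,fx=2.9,fy=2.9,interpolation=cv2.INTER_CUBIC))
h=cv2.cvtColor(t,cv2.COLOR_BGR2HSV)
m=((h[...,0]<6)|(h[...,0]>174))&(h[...,1]>170)&(h[...,2]>90)
for c in cv2.findContours(m.astype(np.uint8)*255,0,2)[0]:
    if cv2.contourArea(c)>150:
        (u,v),rad=cv2.minEnclosingCircle(c); print("cap",u,v,rad,onz("top",[[u,v]],.115))
m=(h[...,0]>22)&(h[...,0]<36)&(h[...,1]>170)&(h[...,2]>110)
for c in cv2.findContours(m.astype(np.uint8)*255,0,2)[0]:
    if cv2.contourArea(c)>2000:
        b=cv2.boxPoints(cv2.minAreaRect(c)); print("tray",b,onz("top",b,.045))
m=(h[...,0]>100)&(h[...,0]<130)&(h[...,1]>120)&(h[...,2]>40)
for c in cv2.findContours(m.astype(np.uint8)*255,0,2)[0]:
    if 30<cv2.contourArea(c)<1500: print("blue",cv2.boundingRect(c),cv2.minAreaRect(c))
E
```

```text
cap 318.2606506347656 217.82701110839844 13.914135932922363 [[ 0.5047745  -0.04074949  0.115     ]]
cap 273.9252014160156 212.594482421875 14.16492748260498 [[0.51758926 0.07634041 0.115     ]]
cap 279.6777648925781 168.2111053466797 14.068737983703613 [[0.63560294 0.06281233 0.115     ]]
tray [[149.34482 262.1379 ]
 [154.64825 171.9793 ]
 [239.35516 176.96207]
 [234.05173 267.12067]] [[0.37759411 0.43223793 0.045     ]
 [0.63191179 0.42455675 0.045     ]
 [0.61910576 0.18160684 0.045     ]
 [0.36787374 0.19183494 0.045     ]]
blue (545, 255, 71, 54) ((591.9498901367188, 265.83251953125), (87.20065307617188, 41.60737228393555), 36.469234466552734)
blue (384, 241, 11, 10) ((389.0, 245.5), (9.0, 10.0), 90.0)
blue (535, 213, 77, 19) ((571.9697875976562, 228.67355346679688), (76.89631652832031, 15.6478853225708), 12.042573928833008)
blue (612, 198, 3, 33) ((613.0, 214.0), (32.0, 2.0), 90.0)
blue (435, 137, 36, 49) ((452.5, 161.0), (35.0, 48.0), 0.0)
blue (387, 137, 23, 25) ((398.31903076171875, 148.5621337890625), (24.17706298828125, 21.81191635131836), 86.98721313476562)
blue (0, 128, 5, 62) ((2.0, 158.5), (61.0, 4.0), 90.0)
blue (191, 103, 46, 4) ((213.5, 104.5), (45.0, 3.0), -0.0)
```

View pics/c1.png

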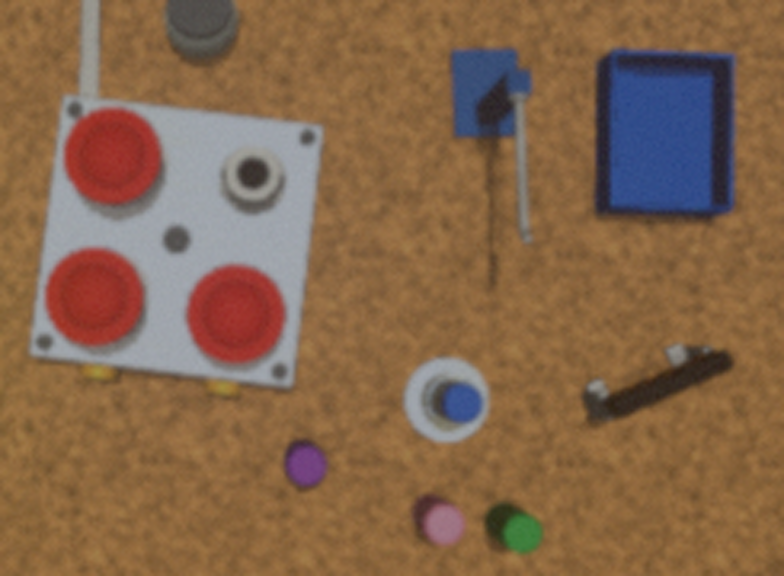

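View pics/c2.png

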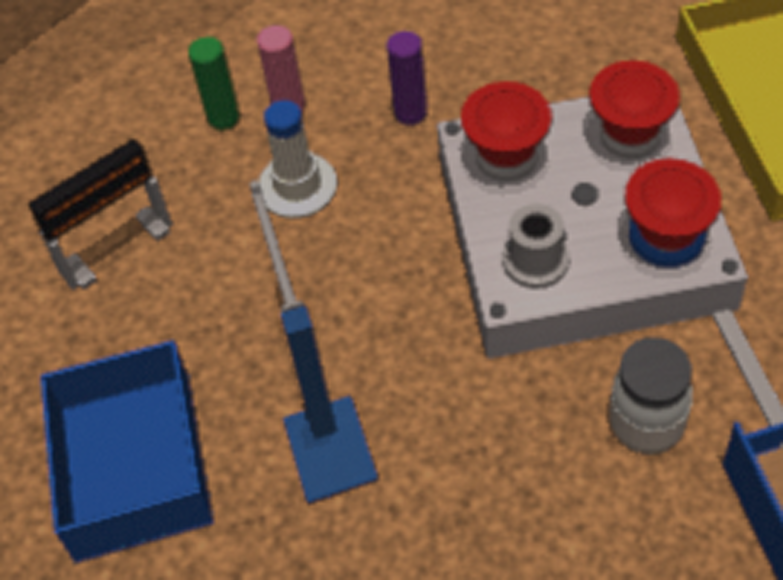

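```bash
python3 - <<'E'
from h import *
t=cv2.imread("pics/top0.png");h=cv2.cvtColor(t,cv2.COLOR_BGR2HSV)
def cr(a): return [[x/3.2+245,y/3.2+120] for x,y in a]
g=onz("top",cr([(612,409),(729,360)]),.112); print("grip",g,g.mean(0),np.degrees(np.arctan2(*(g[1]-g[0])[[1,0]])))
print("filt",onz("top",cr([(462,401)]),.11),"cup",onz("top",cr([(446,400)]),.008))
print("hook post/rod",onz("top",cr([(520,97),(526,238)]),.174),onz("top",cr([(527,236)]),.186), "plate",onz("top",cr([(485,93)]),.005))
m=onz("top",cr([(64,97),(322,126),(293,387),(31,355)]),.055);print("manif",m,m.mean(0))
print("jar",onz("top",cr([(200,10)]),.09),"port open",onz("top",cr([(254,173)]),.107))
E
```

```text
grip [[ 0.42748726 -0.35368448  0.112     ]
 [ 0.46822054 -0.4528296   0.112     ]] [ 0.4478539  -0.40325704  0.112     ] -67.66493382660744
filt [[ 0.43364223 -0.22910368  0.11      ]] cup [[ 0.43156246 -0.2291977   0.008     ]]
hook post/rod [[ 0.67679377 -0.26722906  0.174     ]
 [ 0.56410892 -0.27113197  0.174     ]] [[ 0.56477867 -0.26974207  0.186     ]] plate [[ 0.70829775 -0.26564368  0.005     ]]
manif [[ 0.69332047  0.10966643  0.055     ]
 [ 0.66940277 -0.11535145  0.055     ]
 [ 0.44323581 -0.09132522  0.055     ]
 [ 0.46869702  0.13447777  0.055     ]] [0.56866402 0.00936688 0.055     ]
jar [[ 0.76343489 -0.00918145  0.09      ]] port open [[ 0.62176574 -0.05609134  0.107     ]]
```

Call:
{"op": "step_arm", "data": {
  "moves": [
    {"dx": 40, "dy": -20},
    {"dx": 40, "dy": -20},
    {"dx": 40, "dy": -20},
    {"dx": 40, "dy": -20},
    {"dx": 40, "dy": -20},
    {"dx": 41, "dy": -22},
    {"rz": -9.8},
    {"rz": -9.8},
    {"rz": -9.8},
    {"rz": -9.8},
    {"rz": -9.8},
    {"rz": -9.8},
    {"rz": -9.8},
    {"rz": -9.8},
    {"rz": -9.5},
    {}
  ]
}}

```text
invalid input at $.moves[0]: expected keys rx, ry, rz, dx, dy, dz, gripper
```

```bash
python3 - <<'E'
from h import *
st();c=cam("wrist");w=r.grab_frame("wrist");cv2.imwrite("pics/w1.png",w);np.save("w1c.npy",np.array(c,dtype=object),allow_pickle=True)
E
```

```text
0.15 [ 0.2786 -0.6144  0.2526] R [[0.911, 0.413, -0.001], [0.413, -0.911, 0.001], [-0.0, -0.001, -1.0]] F [ 0.4 -0.1  0.3] w 0.0854
```

View pics/w1.png

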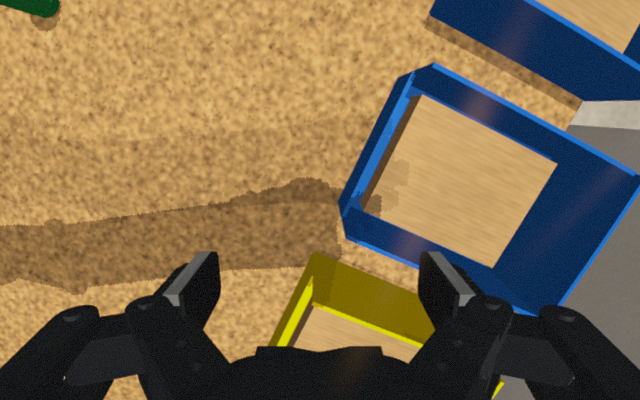

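The arm had not moved (all row keys are required); the picture shows only the open fingers above the spare bins.

Call:
{"op": "step_arm", "data": {
  "moves": [
    {"rx": 0, "ry": 0, "rz": 0, "dx": 40, "dy": -20, "dz": 0, "gripper": 1},
    {"rx": 0, "ry": 0, "rz": 0, "dx": 40, "dy": -20, "dz": 0, "gripper": 1},
    {"rx": 0, "ry": 0, "rz": 0, "dx": 40, "dy": -20, "dz": 0, "gripper": 1},
    {"rx": 0, "ry": 0, "rz": 0, "dx": 40, "dy": -20, "dz": 0, "gripper": 1},
    {"rx": 0, "ry": 0, "rz": 0, "dx": 40, "dy": -20, "dz": 0, "gripper": 1},
    {"rx": 0, "ry": 0, "rz": 0, "dx": 41, "dy": -22, "dz": 0, "gripper": 1},
    {"rx": 0, "ry": 0, "rz": -9.8, "dx": 0, "dy": 0, "dz": 0, "gripper": 1},
    {"rx": 0, "ry": 0, "rz": -9.8, "dx": 0, "dy": 0, "dz": 0, "gripper": 1},
    {"rx": 0, "ry": 0, "rz": -9.8, "dx": 0, "dy": 0, "dz": 0, "gripper": 1},
    {"rx": 0, "ry": 0, "rz": -9.8, "dx": 0, "dy": 0, "dz": 0, "gripper": 1},
    {"rx": 0, "ry": 0, "rz": -9.8, "dx": 0, "dy": 0, "dz": 0, "gripper": 1},
    {"rx": 0, "ry": 0, "rz": -9.8, "dx": 0, "dy": 0, "dz": 0, "gripper": 1},
    {"rx": 0, "ry": 0, "rz": -9.8, "dx": 0, "dy": 0, "dz": 0, "gripper": 1},
    {"rx": 0, "ry": 0, "rz": -9.8, "dx": 0, "dy": 0, "dz": 0, "gripper": 1},
    {"rx": 0, "ry": 0, "rz": -9.5, "dx": 0, "dy": 0, "dz": 0, "gripper": 1},
    {"rx": 0, "ry": 0, "rz": 0, "dx": 0, "dy": 0, "dz": 0, "gripper": 1}
  ]
}}

```text
clock: 2.2
tcp_pos: [0.4477, -0.4042, 0.2531]
orientation: [-1.752, -2.607, -0.0]
contact_force: [0.1, -0.8, 0.9]
grip_width: 0.0853
gripper_force: 0.0
```

```bash
cat >> h.py <<'E'
def snap(tag,n="wrist"):
    import pickle; c=cam(n);w=r.grab_frame(n);cv2.imwrite(f"pics/{tag}.png",w);pickle.dump(c,open(f"{tag}.pkl","wb"));return w,c
def to(x,y,z,ang=None):
    "shift in tool mm to reach world point; ang = wanted world angle of tool y (deg)"
    o=r.get_obs();M=R.from_rotvec(o["orientation"]).as_matrix();a=np.degrees(np.arctan2(M[1,1],M[0,1]))
    d=np.array([x,y,z])-o["tcp_pos"]
    print("to",(x,y,z),"dxyz",np.round(M.T@d*1000,1),"ytool ang",round(a,2),"rz",None if ang is None else round(a-ang,2))
E
python3 - <<'E'
from h import *
st();snap("w2")
E
```

```text
2.2 [ 0.4477 -0.4042  0.2531] R [[-0.378, 0.926, -0.0], [0.926, 0.378, 0.0], [0.0, 0.0, -1.0]] F [ 0.1 -0.8  0.9] w 0.0853
```

View pics/w2.png

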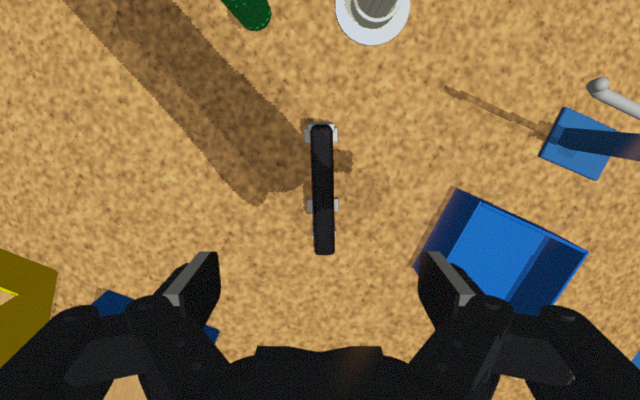

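The puller's grip stands upright at (322,125)–(324,254), aligned with the finger gap and centred between them.

```bash
python3 - <<'E'
from h import *
c=cam("wrist"); g=onz("wrist",[[321,126],[324,253]],.115,c); print(g,g.mean(0),np.linalg.norm(g[1]-g[0]),np.degrees(np.arctan2(*(g[0]-g[1])[[1,0]]))-90)
m=g.mean(0); to(m[0],m[1],.103)
print("cup",onz("wrist",[[373,0]],.035,c), "hook tip",onz("wrist",[[598,87]],.186,c))
E
```

```text
[[ 0.42959215 -0.35210539  0.115     ]
 [ 0.47124678 -0.44764539  0.115     ]] [ 0.45041947 -0.39987539  0.115     ] 0.10422571417938847 23.556793591982
to (np.float64(0.45041946742278616), np.float64(-0.39987538760535757), 0.103) dxyz [  2.9   4.2 150.1] ytool ang 22.08 rz None
cup [[ 0.43259412 -0.23144268  0.035     ]] hook tip [[ 0.561891  -0.2703258  0.186    ]]
```

Call:
{"op": "step_arm", "data": {
  "moves": [
    {"rx": 0, "ry": 0, "rz": -1.4, "dx": 3, "dy": 4, "dz": 40, "gripper": 1},
    {"rx": 0, "ry": 0, "rz": 0, "dx": 0, "dy": 0, "dz": 40, "gripper": 1},
    {"rx": 0, "ry": 0, "rz": 0, "dx": 0, "dy": 0, "dz": 40, "gripper": 1},
    {"rx": 0, "ry": 0, "rz": 0, "dx": 0, "dy": 0, "dz": 30, "gripper": 1},
    {"rx": 0, "ry": 0, "rz": 0, "dx": 0, "dy": 0, "dz": 0, "gripper": 1},
    {"rx": 0, "ry": 0, "rz": 0, "dx": 0, "dy": 0, "dz": 0, "gripper": -1},
    {"rx": 0, "ry": 0, "rz": 0, "dx": 0, "dy": 0, "dz": 0, "gripper": -1},
    {"rx": 0, "ry": 0, "rz": 0, "dx": 0, "dy": 0, "dz": 0, "gripper": -1},
    {"rx": 0, "ry": 0, "rz": 0, "dx": 0, "dy": 0, "dz": 0, "gripper": -1},
    {"rx": 0, "ry": 0, "rz": 0, "dx": 0, "dy": 0, "dz": 0, "gripper": -1},
    {"rx": 0, "ry": 0, "rz": 0, "dx": 0, "dy": 0, "dz": 0, "gripper": -1}
  ],
  "grip_force": 80
}}

```text
clock: 3.62
tcp_pos: [0.4506, -0.4002, 0.1042]
orientation: [1.718, 2.629, -0.001]
contact_force: [-1.5, 0.5, 6.0]
grip_width: 0.0169
gripper_force: 78.0
```

```bash
python3 - <<'E'
from h import *
st();to(.425,-.034,.256,-6.3)
E
```

```text
3.62 [ 0.4506 -0.4002  0.1042] R [[-0.401, 0.916, 0.001], [0.916, 0.401, -0.001], [-0.001, 0.0, -1.0]] F [-1.5  0.5  6. ] w 0.0169
to (0.425, -0.034, 0.256) dxyz [ 345.5  123.6 -152.1] ytool ang 23.67 rz 29.97
```

Call:
{"op": "step_arm", "data": {
  "moves": [
    {"rx": 0, "ry": 0, "rz": 0, "dx": 0, "dy": 0, "dz": -30, "gripper": -1},
    {"rx": 0, "ry": 0, "rz": 0, "dx": 0, "dy": 0, "dz": -40, "gripper": -1},
    {"rx": 0, "ry": 0, "rz": 0, "dx": 0, "dy": 0, "dz": -42, "gripper": -1},
    {"rx": 0, "ry": 0, "rz": 0, "dx": 0, "dy": 0, "dz": -40, "gripper": -1},
    {"rx": 0, "ry": 0, "rz": 0, "dx": 43, "dy": 15, "dz": 0, "gripper": -1},
    {"rx": 0, "ry": 0, "rz": 0, "dx": 43, "dy": 15, "dz": 0, "gripper": -1},
    {"rx": 0, "ry": 0, "rz": 0, "dx": 43, "dy": 15, "dz": 0, "gripper": -1},
    {"rx": 0, "ry": 0, "rz": 0, "dx": 43, "dy": 15, "dz": 0, "gripper": -1},
    {"rx": 0, "ry": 0, "rz": 0, "dx": 43, "dy": 16, "dz": 0, "gripper": -1},
    {"rx": 0, "ry": 0, "rz": 0, "dx": 43, "dy": 16, "dz": 0, "gripper": -1},
    {"rx": 0, "ry": 0, "rz": 0, "dx": 43, "dy": 16, "dz": 0, "gripper": -1},
    {"rx": 0, "ry": 0, "rz": 0, "dx": 44, "dy": 16, "dz": 0, "gripper": -1},
    {"rx": 0, "ry": 0, "rz": 10, "dx": 0, "dy": 0, "dz": 0, "gripper": -1},
    {"rx": 0, "ry": 0, "rz": 10, "dx": 0, "dy": 0, "dz": 0, "gripper": -1},
    {"rx": 0, "ry": 0, "rz": 10, "dx": 0, "dy": 0, "dz": 0, "gripper": -1},
    {"rx": 0, "ry": 0, "rz": 0, "dx": 0, "dy": 0, "dz": 0, "gripper": -1},
    {"rx": 0, "ry": 0, "rz": 0, "dx": 0, "dy": 0, "dz": 0, "gripper": -1}
  ]
}}

```text
clock: 5.75
tcp_pos: [0.4251, -0.034, 0.2551]
orientation: [-2.336, -2.1, 0.0]
contact_force: [-0.4, 1.2, -2.8]
grip_width: 0.0171
gripper_force: 78.5
```

```bash
python3 - <<'E'
from h import *
st();to(.4255,-.0324,.193,-6.3);snap("w3");snap("t3","top")
E
```

```text
5.75 [ 0.4251 -0.034   0.2551] R [[0.106, 0.994, -0.0], [0.994, -0.106, -0.0], [-0.0, -0.0, -1.0]] F [-0.4  1.2 -2.8] w 0.0171
to (0.4255, -0.0324, 0.193) dxyz [ 1.7  0.2 62.1] ytool ang -6.11 rz 0.19
```

View pics/w3.png

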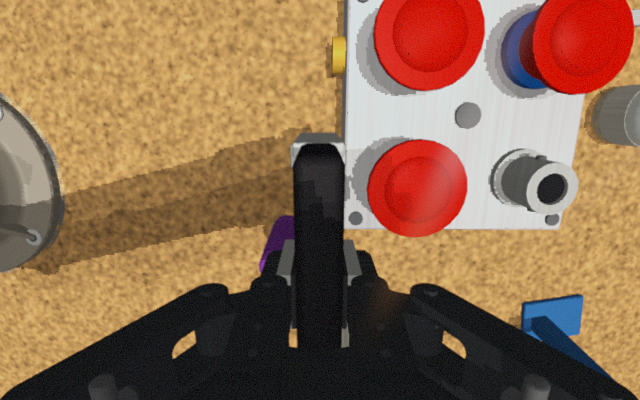

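Three red caps at (418,187), (430,33), (583,40, blue collar = filter port), open port (549,185); the puller hangs straight in the fingers.

```bash
cat >> h.py <<'E'
def caps(w,c,n,z=.115,amin=1500):
    h=cv2.cvtColor(w,cv2.COLOR_BGR2HSV)
    m=((h[...,0]<7)|(h[...,0]>172))&(h[...,1]>150)&(h[...,2]>70)
    m=cv2.morphologyEx(m.astype(np.uint8)*255,cv2.MORPH_CLOSE,np.ones((5,5)))
    for k in cv2.findContours(m,0,2)[0]:
        if cv2.contourArea(k)>amin:
            P=onz(n,k.reshape(-1,2),z,c)[:,:2].astype(np.float32); q,rad=cv2.minEnclosingCircle(P); print("cap",np.round(q,4),round(rad,4))
E
python3 - <<'E'
from h import *
import pickle
c=pickle.load(open("w3.pkl","rb")); caps(cv2.imread("pics/w3.png"),c,"wrist")
c2=pickle.load(open("t3.pkl","rb")); caps(cv2.imread("pics/t3.png"),c2,"top",amin=150)
e=onz("wrist",[[319,144]],.2661,c)[0]; M=R.from_rotvec(r.get_obs()["orientation"]).as_matrix(); print("far end in tool",M.T@(e-r.get_obs()["tcp_pos"])*1000)
E
```

```text
cap [ 0.5052 -0.0371] 0.0407
cap [0.6304 0.0656] 0.0458
cap [0.5185 0.0785] 0.0408
cap [ 0.5047 -0.0405] 0.0381
cap [0.5182 0.0758] 0.0388
cap [0.6354 0.0626] 0.0387
far end in tool [ 56.57293358   0.78888678 -10.90705286]
```

Call:
{"op": "step_arm", "data": {
  "moves": [
    {"rx": 0, "ry": 0, "rz": 0.2, "dx": 2.5, "dy": 13, "dz": 0, "gripper": -1},
    {"rx": 0, "ry": 0, "rz": 0, "dx": 0, "dy": 0, "dz": 0, "gripper": -1},
    {"rx": 0, "ry": 0, "rz": 0, "dx": 0, "dy": 0, "dz": 35, "gripper": -1},
    {"rx": 0, "ry": 0, "rz": 0, "dx": 0, "dy": 0, "dz": 36, "gripper": -1},
    {"rx": 0, "ry": 0, "rz": 0, "dx": 0, "dy": 0, "dz": 0, "gripper": -1},
    {"rx": 0, "ry": 0, "rz": 0, "dx": 0, "dy": 10, "dz": 0, "gripper": -1},
    {"rx": 0, "ry": 0, "rz": 0, "dx": 0, "dy": 10, "dz": 0, "gripper": -1},
    {"rx": 0, "ry": 0, "rz": 0, "dx": 0, "dy": 0, "dz": 0, "gripper": -1}
  ]
}}

```text
clock: 6.85
tcp_pos: [0.4604, -0.0353, 0.1854]
orientation: [2.343, 2.09, 0.003]
contact_force: [-0.4, -0.2, -2.4]
grip_width: 0.0171
gripper_force: 79.1
```

```bash
python3 - <<'E'
from h import *
st();to(.505,-.039,.184,-6.2);snap("w4");snap("s4","scene")
t=cv2.imread("pics/s4.png"); w=cv2.imread("pics/w4.png")
a=cv2.resize(t[150:290,260:420],None,fx=2.5,fy=2.5,interpolation=cv2.INTER_CUBIC); b=cv2.resize(w,(400,250))
cv2.imwrite("pics/v4.png",np.hstack([a,cv2.copyMakeBorder(b,0,100,0,0,0)]))
E
```

```text
6.85 [ 0.4604 -0.0353  0.1854] R [[0.114, 0.994, 0.003], [0.994, -0.114, 0.0], [0.001, 0.003, -1.0]] F [-0.4 -0.2 -2.4] w 0.0171
to (0.505, -0.039, 0.184) dxyz [ 1.4 44.8  1.6] ytool ang -6.53 rz -0.33
```

View pics/v4.png

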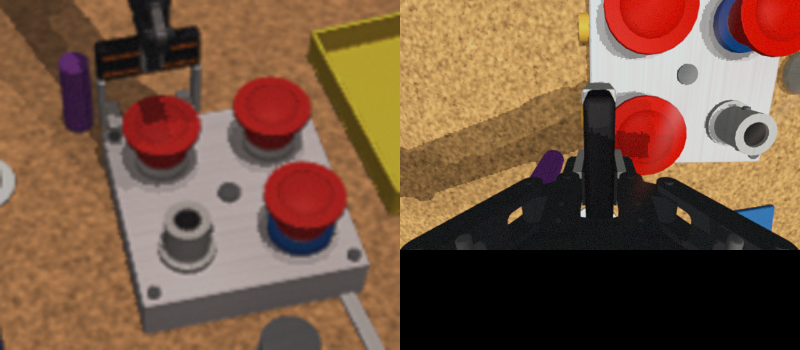

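The stirrup is upright in line with the near-right cap, legs clear either side, ledges below its flange.

Call:
{"op": "step_arm", "data": {
  "moves": [
    {"rx": 0, "ry": 0, "rz": 0, "dx": 0.5, "dy": 10, "dz": 0, "gripper": -1},
    {"rx": 0, "ry": 0, "rz": 0, "dx": 0, "dy": 10, "dz": 0, "gripper": -1},
    {"rx": 0, "ry": 0, "rz": 0, "dx": 0, "dy": 8, "dz": 0, "gripper": -1},
    {"rx": 0, "ry": 0, "rz": 0, "dx": 0, "dy": 8, "dz": 0, "gripper": -1},
    {"rx": 0, "ry": 0, "rz": 0, "dx": 0, "dy": 8, "dz": 0, "gripper": -1},
    {"rx": 0, "ry": 0, "rz": 0, "dx": 0, "dy": 0, "dz": 0, "gripper": -1}
  ]
}}

```text
clock: 7.7
tcp_pos: [0.5028, -0.0398, 0.1843]
orientation: [-2.344, -2.092, -0.001]
contact_force: [0.2, -0.0, -1.5]
grip_width: 0.0168
gripper_force: 79.1
```

Call:
{"op": "step_arm", "data": {
  "moves": [
    {"rx": 0, "ry": 0, "rz": 0, "dx": 0, "dy": 1.5, "dz": -6, "gripper": -1},
    {"rx": 0, "ry": 0, "rz": 0, "dx": 0, "dy": 0, "dz": -8, "gripper": -1},
    {"rx": 0, "ry": 0, "rz": 0, "dx": 0, "dy": 0, "dz": -4, "gripper": -1},
    {"rx": 0, "ry": 0, "rz": 0, "dx": 0, "dy": 0, "dz": -4, "gripper": -1},
    {"rx": 0, "ry": 0, "rz": 0, "dx": 0, "dy": 0, "dz": -4, "gripper": -1},
    {"rx": 0, "ry": 0, "rz": 0, "dx": 0, "dy": 0, "dz": -4, "gripper": -1},
    {"rx": 0, "ry": 0, "rz": 0, "dx": 0, "dy": 0, "dz": -4, "gripper": -1},
    {"rx": 0, "ry": 0, "rz": 0, "dx": 0, "dy": 0, "dz": -4, "gripper": -1},
    {"rx": 0, "ry": 0, "rz": 0, "dx": 0, "dy": 0, "dz": -4, "gripper": -1},
    {"rx": 0, "ry": 0, "rz": 0, "dx": 0, "dy": 0, "dz": -4, "gripper": -1},
    {"rx": 0, "ry": 0, "rz": 0, "dx": 0, "dy": 0, "dz": -6, "gripper": -1},
    {"rx": 0, "ry": 0, "rz": 0, "dx": 0, "dy": 0, "dz": -6, "gripper": -1},
    {"rx": 0, "ry": 0, "rz": 0, "dx": 0, "dy": 0, "dz": -8, "gripper": -1},
    {"rx": 0, "ry": 0, "rz": 0, "dx": 0, "dy": 0, "dz": -8, "gripper": -1},
    {"rx": 0, "ry": 0, "rz": 0, "dx": 0, "dy": 0, "dz": -10, "gripper": -1},
    {"rx": 0, "ry": 0, "rz": 0, "dx": 0, "dy": 0, "dz": 0, "gripper": -1},
    {"rx": 0, "ry": 0, "rz": 0, "dx": 0, "dy": 0, "dz": 0, "gripper": -1}
  ]
}}

```text
clock: 9.82
tcp_pos: [0.5036, -0.04, 0.2682]
orientation: [-2.344, -2.092, 0.0]
contact_force: [-0.4, -0.2, -2.8]
grip_width: 0.0173
gripper_force: 79.9
```

```bash
python3 - <<'E'
from h import *
st();to(.570,.245,.27);snap("w5")
t,_=snap("s5","scene"); w=cv2.imread("pics/w5.png")
a=cv2.resize(t[120:290,250:420],None,fx=2.35,fy=2.35,interpolation=cv2.INTER_CUBIC); b=cv2.resize(w,(400,250))
cv2.imwrite("pics/v5.png",np.hstack([a,cv2.copyMakeBorder(b,0,len(a)-250,0,0,0)]))
E
```

```text
9.82 [ 0.5036 -0.04    0.2682] R [[0.113, 0.994, -0.0], [0.994, -0.113, -0.0], [-0.0, -0.0, -1.0]] F [-0.4 -0.2 -2.8] w 0.0173
to (0.57, 0.245, 0.27) dxyz [290.7  33.7  -1.9] ytool ang -6.51 rz None
```

View pics/v5.png

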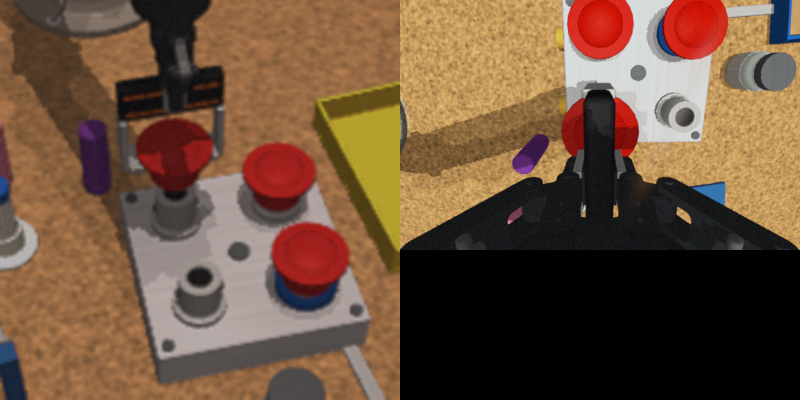

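The cap is free, hanging level in the stirrup above the bared port; the other two remain seated.

Call:
{"op": "step_arm", "data": {
  "moves": [
    {"rx": 0, "ry": 0, "rz": -1, "dx": 0, "dy": 0, "dz": -15, "gripper": -1},
    {"rx": 0, "ry": 0, "rz": -3, "dx": 10, "dy": 1, "dz": -5, "gripper": -1},
    {"rx": 0, "ry": 0, "rz": 0, "dx": 20, "dy": 1, "dz": 0, "gripper": -1},
    {"rx": 0, "ry": 0, "rz": 0, "dx": 35, "dy": 2, "dz": 0, "gripper": -1},
    {"rx": 0, "ry": 0, "rz": 0, "dx": 40, "dy": 2, "dz": 0, "gripper": -1},
    {"rx": 0, "ry": 0, "rz": 0, "dx": 40, "dy": 1, "dz": 0, "gripper": -1},
    {"rx": 0, "ry": 0, "rz": 0, "dx": 40, "dy": 1, "dz": 0, "gripper": -1},
    {"rx": 0, "ry": 0, "rz": 0, "dx": 40, "dy": 1, "dz": 0, "gripper": -1},
    {"rx": 0, "ry": 0, "rz": 0, "dx": 35, "dy": 0, "dz": 0, "gripper": -1},
    {"rx": 0, "ry": 0, "rz": 0, "dx": 25, "dy": 0, "dz": 0, "gripper": -1},
    {"rx": 0, "ry": 0, "rz": 0, "dx": 12, "dy": 0, "dz": 0, "gripper": -1},
    {"rx": 0, "ry": 0, "rz": 0, "dx": 0, "dy": 0, "dz": 0, "gripper": -1}
  ]
}}

```text
clock: 11.42
tcp_pos: [0.526, 0.257, 0.2884]
orientation: [-2.267, -2.175, -0.0]
contact_force: [0.0, -0.8, -2.4]
grip_width: 0.0171
gripper_force: 79.9
```

```bash
python3 - <<'E'
from h import *
st();to(.567,.254,.124,-2.5);snap("w6")
E
```

```text
11.43 [0.526  0.257  0.2884] R [[0.042, 0.999, -0.0], [0.999, -0.042, 0.0], [0.0, -0.0, -1.0]] F [ 0.  -0.8 -2.4] w 0.0171
to (0.567, 0.254, 0.124) dxyz [ -1.4  41.1 164.4] ytool ang -2.39 rz 0.11
```

View pics/w6.png

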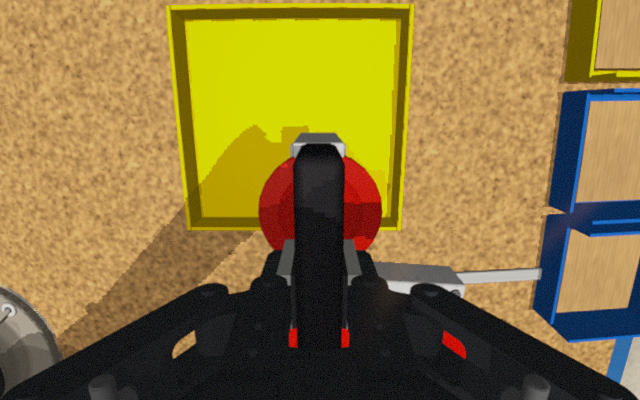

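The cap hangs level at (320,205) over the near-right part of the tray; the tray's rim runs (168,6)-(413,6)-(403,230)-(188,230).

```bash
python3 - <<'E'
from h import *
import pickle
c=pickle.load(open("w6.pkl","rb")); print(onz("wrist",[[168,6],[413,6],[403,230],[188,230]],.045,c), onz("wrist",[[203,218],[388,218]],.005,c))
E
```

```text
[[0.38337062 0.43299992 0.045     ]
 [0.62746154 0.42150391 0.045     ]
 [0.62182035 0.18576812 0.045     ]
 [0.37150542 0.19606579 0.045     ]] [[0.37600939 0.19747512 0.005     ]
 [0.61229896 0.18768418 0.005     ]]
```

Call:
{"op": "step_arm", "data": {
  "moves": [
    {"rx": 0, "ry": 0, "rz": 0, "dx": -1, "dy": 13, "dz": 10, "gripper": -1},
    {"rx": 0, "ry": 0, "rz": 0, "dx": 0, "dy": 13, "dz": 20, "gripper": -1},
    {"rx": 0, "ry": 0, "rz": 0, "dx": 0, "dy": 13, "dz": 25, "gripper": -1},
    {"rx": 0, "ry": 0, "rz": 0, "dx": 0, "dy": 0, "dz": 25, "gripper": -1},
    {"rx": 0, "ry": 0, "rz": 0, "dx": 0, "dy": 0, "dz": 25, "gripper": -1},
    {"rx": 0, "ry": 0, "rz": 0, "dx": 0, "dy": 0, "dz": 20, "gripper": -1},
    {"rx": 0, "ry": 0, "rz": 0, "dx": 0, "dy": 0, "dz": 15, "gripper": -1},
    {"rx": 0, "ry": 0, "rz": 0, "dx": 0, "dy": 0, "dz": 10, "gripper": -1},
    {"rx": 0, "ry": 0, "rz": 0, "dx": 0, "dy": 0, "dz": 8, "gripper": -1},
    {"rx": 0, "ry": 0, "rz": 0, "dx": 0, "dy": 0, "dz": 6, "gripper": -1},
    {"rx": 0, "ry": 0, "rz": 0, "dx": 0, "dy": 0, "dz": 0, "gripper": -1}
  ]
}}

```text
clock: 12.85
tcp_pos: [0.5651, 0.2536, 0.1243]
orientation: [2.269, 2.172, -0.0]
contact_force: [0.5, -0.9, -2.7]
grip_width: 0.0172
gripper_force: 79.8
```

Withdraw toward -x, then up.

Call:
{"op": "step_arm", "data": {
  "moves": [
    {"rx": 0, "ry": 0, "rz": 0, "dx": 0, "dy": -8, "dz": 0, "gripper": -1},
    {"rx": 0, "ry": 0, "rz": 0, "dx": 0, "dy": -12, "dz": 0, "gripper": -1},
    {"rx": 0, "ry": 0, "rz": 0, "dx": 0, "dy": -15, "dz": 0, "gripper": -1},
    {"rx": 0, "ry": 0, "rz": 0, "dx": 0, "dy": -15, "dz": 0, "gripper": -1},
    {"rx": 0, "ry": 0, "rz": 0, "dx": 0, "dy": -15, "dz": 0, "gripper": -1},
    {"rx": 0, "ry": 0, "rz": 0, "dx": 0, "dy": -5, "dz": 0, "gripper": -1},
    {"rx": 0, "ry": 0, "rz": 0, "dx": 0, "dy": 0, "dz": -20, "gripper": -1},
    {"rx": 0, "ry": 0, "rz": 0, "dx": 0, "dy": 0, "dz": -40, "gripper": -1},
    {"rx": 0, "ry": 0, "rz": 0, "dx": 0, "dy": 0, "dz": -40, "gripper": -1},
    {"rx": 0, "ry": 0, "rz": 0, "dx": 0, "dy": 0, "dz": -40, "gripper": -1},
    {"rx": 0, "ry": 0, "rz": 4, "dx": 0, "dy": 0, "dz": 0, "gripper": -1},
    {"rx": 0, "ry": 0, "rz": 0, "dx": 0, "dy": 0, "dz": 0, "gripper": -1}
  ]
}}

```text
clock: 14.35
tcp_pos: [0.4959, 0.2567, 0.266]
orientation: [2.343, 2.091, 0.003]
contact_force: [0.2, 1.0, -3.6]
grip_width: 0.0168
gripper_force: 80.1
```

```bash
python3 - <<'E'
from h import *
st();w,c=snap("w7");t,c2=snap("t7","top")
caps(w,c,"wrist",.047);caps(t,c2,"top",.115,150);caps(t,c2,"top",.047,150)
# target: cap B from relation at C: engaged at tcp(.5036,-.040), cap C top est (.5047,-.0405) wrist(.5052,-.0371)
u=np.array([np.cos(np.radians(-6.5)),np.sin(np.radians(-6.5))]); b=np.array([.5175,.0765]); s=b-.070*u; print(s); to(s[0],s[1],.26,-6.5); to(s[0],s[1],.184)
E
```

```text
14.35 [0.4959 0.2567 0.266 ] R [[0.113, 0.994, 0.002], [0.994, -0.113, 0.001], [0.001, 0.002, -1.0]] F [ 0.2  1.  -3.6] w 0.0168
cap [0.5661 0.2561] 0.0402
cap [0.5179 0.0762] 0.0386
cap [0.5607 0.2363] 0.036
cap [0.6353 0.0627] 0.0386
cap [0.5204 0.0826] 0.0406
cap [0.5655 0.2511] 0.0379
cap [0.644  0.0684] 0.0407
[0.44794997 0.08442422]
to (np.float64(0.4479499701026388), np.float64(0.08442422496375347), 0.26) dxyz [-176.2  -27.7    4.6] ytool ang -6.44 rz 0.06
to (np.float64(0.4479499701026388), np.float64(0.08442422496375347), 0.184) dxyz [-176.2  -27.7   80.6] ytool ang -6.44 rz None
```

Call:
{"op": "step_arm", "data": {
  "moves": [
    {"rx": 0, "ry": 0, "rz": 0, "dx": -36, "dy": -6, "dz": 0, "gripper": -1},
    {"rx": 0, "ry": 0, "rz": 0, "dx": -36, "dy": -6, "dz": 0, "gripper": -1},
    {"rx": 0, "ry": 0, "rz": 0, "dx": -36, "dy": -6, "dz": 0, "gripper": -1},
    {"rx": 0, "ry": 0, "rz": 0, "dx": -36, "dy": -5, "dz": 0, "gripper": -1},
    {"rx": 0, "ry": 0, "rz": 0, "dx": -32.5, "dy": -5, "dz": 0, "gripper": -1},
    {"rx": 0, "ry": 0, "rz": 0, "dx": 0, "dy": 0, "dz": 0, "gripper": -1},
    {"rx": 0, "ry": 0, "rz": 0, "dx": 0, "dy": 0, "dz": 40, "gripper": -1},
    {"rx": 0, "ry": 0, "rz": 0, "dx": 0, "dy": 0, "dz": 40, "gripper": -1},
    {"rx": 0, "ry": 0, "rz": 0, "dx": 0, "dy": 0, "dz": 0, "gripper": -1},
    {"rx": 0, "ry": 0, "rz": 0, "dx": 0, "dy": 0, "dz": 0, "gripper": -1}
  ]
}}

```text
clock: 15.7
tcp_pos: [0.4482, 0.0855, 0.1855]
orientation: [2.342, 2.093, 0.002]
contact_force: [0.5, 0.2, -0.9]
grip_width: 0.017
gripper_force: 79.8
```

```bash
python3 - <<'E'
from h import *
st();w,c=snap("w8");caps(w,c,"wrist");to(.5175,.076,.184,-6.5)
E
```

```text
15.7 [0.4482 0.0855 0.1855] R [[0.112, 0.994, 0.001], [0.994, -0.112, 0.001], [0.001, 0.001, -1.0]] F [ 0.5  0.2 -0.9] w 0.017
cap [0.6222 0.0643] 0.0476
cap [0.518  0.0802] 0.0412
to (0.5175, 0.076, 0.184) dxyz [-1.6 69.5  2. ] ytool ang -6.46 rz 0.04
```

Call:
{"op": "step_arm", "data": {
  "moves": [
    {"rx": 0, "ry": 0, "rz": 0, "dx": -0.8, "dy": 12, "dz": 1, "gripper": -1},
    {"rx": 0, "ry": 0, "rz": 0, "dx": 0, "dy": 12, "dz": 0, "gripper": -1},
    {"rx": 0, "ry": 0, "rz": 0, "dx": 0, "dy": 12, "dz": 0, "gripper": -1},
    {"rx": 0, "ry": 0, "rz": 0, "dx": 0, "dy": 12, "dz": 0, "gripper": -1},
    {"rx": 0, "ry": 0, "rz": 0, "dx": 0, "dy": 12, "dz": 0, "gripper": -1},
    {"rx": 0, "ry": 0, "rz": 0, "dx": 0, "dy": 9.5, "dz": 0, "gripper": -1},
    {"rx": 0, "ry": 0, "rz": 0, "dx": 0, "dy": 0, "dz": 0, "gripper": -1}
  ]
}}

```text
clock: 16.62
tcp_pos: [0.5171, 0.0758, 0.1832]
orientation: [-2.344, -2.091, -0.001]
contact_force: [1.1, 0.4, -3.6]
grip_width: 0.0166
gripper_force: 80.0
```

Call:
{"op": "step_arm", "data": {
  "moves": [
    {"rx": 0, "ry": 0, "rz": 0, "dx": 0, "dy": 0, "dz": -6, "gripper": -1},
    {"rx": 0, "ry": 0, "rz": 0, "dx": 0, "dy": 0, "dz": -8, "gripper": -1},
    {"rx": 0, "ry": 0, "rz": 0, "dx": 0, "dy": 0, "dz": -4, "gripper": -1},
    {"rx": 0, "ry": 0, "rz": 0, "dx": 0, "dy": 0, "dz": -4, "gripper": -1},
    {"rx": 0, "ry": 0, "rz": 0, "dx": 0, "dy": 0, "dz": -4, "gripper": -1},
    {"rx": 0, "ry": 0, "rz": 0, "dx": 0, "dy": 0, "dz": -4, "gripper": -1},
    {"rx": 0, "ry": 0, "rz": 0, "dx": 0, "dy": 0, "dz": -4, "gripper": -1},
    {"rx": 0, "ry": 0, "rz": 0, "dx": 0, "dy": 0, "dz": -4, "gripper": -1},
    {"rx": 0, "ry": 0, "rz": 0, "dx": 0, "dy": 0, "dz": -4, "gripper": -1},
    {"rx": 0, "ry": 0, "rz": 0, "dx": 0, "dy": 0, "dz": -4, "gripper": -1},
    {"rx": 0, "ry": 0, "rz": 0, "dx": 0, "dy": 0, "dz": -6, "gripper": -1},
    {"rx": 0, "ry": 0, "rz": 0, "dx": 0, "dy": 0, "dz": -8, "gripper": -1},
    {"rx": 0, "ry": 0, "rz": 0, "dx": 0, "dy": 0, "dz": -10, "gripper": -1},
    {"rx": 0, "ry": 0, "rz": 0, "dx": 0, "dy": 0, "dz": -15, "gripper": -1},
    {"rx": 0, "ry": 0, "rz": 0, "dx": 0, "dy": 0, "dz": -15, "gripper": -1},
    {"rx": 0, "ry": 0, "rz": -4, "dx": 0, "dy": 0, "dz": -5, "gripper": -1},
    {"rx": 0, "ry": 0, "rz": 0, "dx": 0, "dy": 0, "dz": 0, "gripper": -1}
  ]
}}

```text
clock: 18.75
tcp_pos: [0.5168, 0.076, 0.2894]
orientation: [2.269, 2.171, 0.002]
contact_force: [-0.4, 0.1, -2.8]
grip_width: 0.0168
gripper_force: 79.9
```

```bash
python3 - <<'E'
from h import *
st();w,c=snap("w9");caps(w,c,"wrist",.19);to(.561,.358,.285,-2.5)
E
```

```text
18.75 [0.5168 0.076  0.2894] R [[0.044, 0.999, 0.002], [0.999, -0.044, 0.0], [0.0, 0.002, -1.0]] F [-0.4  0.1 -2.8] w 0.0168
cap [0.4944 0.0817] 0.0337
cap [0.5428 0.0798] 0.035
cap [0.6061 0.0866] 0.0306
cap [0.5477 0.205 ] 0.0235
to (0.561, 0.358, 0.285) dxyz [283.9  31.7   3.9] ytool ang -2.59 rz -0.09
```

Call:
{"op": "step_arm", "data": {
  "moves": [
    {"rx": 0, "ry": 0, "rz": 0, "dx": 12, "dy": 2, "dz": 0, "gripper": -1},
    {"rx": 0, "ry": 0, "rz": 0, "dx": 28, "dy": 4, "dz": 0, "gripper": -1},
    {"rx": 0, "ry": 0, "rz": 0, "dx": 40, "dy": 6, "dz": 0, "gripper": -1},
    {"rx": 0, "ry": 0, "rz": 0, "dx": 42, "dy": 6, "dz": 0, "gripper": -1},
    {"rx": 0, "ry": 0, "rz": 0, "dx": 42, "dy": 6, "dz": 0, "gripper": -1},
    {"rx": 0, "ry": 0, "rz": 0, "dx": 42, "dy": 6, "dz": 0, "gripper": -1},
    {"rx": 0, "ry": 0, "rz": 0, "dx": 40, "dy": 4, "dz": 0, "gripper": -1},
    {"rx": 0, "ry": 0, "rz": 0, "dx": 25, "dy": 3, "dz": 0, "gripper": -1},
    {"rx": 0, "ry": 0, "rz": 0, "dx": 10, "dy": 1, "dz": 0, "gripper": -1},
    {"rx": 0, "ry": 0, "rz": 0, "dx": 0, "dy": 0, "dz": 10, "gripper": -1},
    {"rx": 0, "ry": 0, "rz": 0, "dx": 0, "dy": 0, "dz": 25, "gripper": -1},
    {"rx": 0, "ry": 0, "rz": 0, "dx": 0, "dy": 0, "dz": 30, "gripper": -1},
    {"rx": 0, "ry": 0, "rz": 0, "dx": 0, "dy": 0, "dz": 15, "gripper": -1},
    {"rx": 0, "ry": 0, "rz": 0, "dx": 0, "dy": 0, "dz": 0, "gripper": -1}
  ]
}}

```text
clock: 20.55
tcp_pos: [0.5664, 0.3533, 0.207]
orientation: [2.271, 2.171, -0.004]
contact_force: [-0.0, -0.2, -2.4]
grip_width: 0.0168
gripper_force: 79.9
```

```bash
python3 - <<'E'
from h import *
st();to(.567,.355,.124,-2.5)
E
```

```text
20.55 [0.5664 0.3533 0.207 ] R [[0.045, 0.999, -0.002], [0.999, -0.045, -0.002], [-0.002, -0.002, -1.0]] F [-0.  -0.2 -2.4] w 0.0168
to (0.567, 0.355, 0.124) dxyz [ 1.9  0.7 83. ] ytool ang -2.57 rz -0.07
```

Call:
{"op": "step_arm", "data": {
  "moves": [
    {"rx": 0, "ry": 0, "rz": 0, "dx": 2.5, "dy": 0, "dz": 20, "gripper": -1},
    {"rx": 0, "ry": 0, "rz": 0, "dx": 0, "dy": 0, "dz": 20, "gripper": -1},
    {"rx": 0, "ry": 0, "rz": 0, "dx": 0, "dy": 0, "dz": 18, "gripper": -1},
    {"rx": 0, "ry": 0, "rz": 0, "dx": 0, "dy": 0, "dz": 12, "gripper": -1},
    {"rx": 0, "ry": 0, "rz": 0, "dx": 0, "dy": 0, "dz": 8, "gripper": -1},
    {"rx": 0, "ry": 0, "rz": 0, "dx": 0, "dy": 0, "dz": 5, "gripper": -1},
    {"rx": 0, "ry": 0, "rz": 0, "dx": 0, "dy": 0, "dz": 0, "gripper": -1}
  ]
}}

```text
clock: 21.42
tcp_pos: [0.5667, 0.3574, 0.1253]
orientation: [2.269, 2.172, 0.0]
contact_force: [-0.5, -0.5, -2.5]
grip_width: 0.0175
gripper_force: 80.0
```

Call:
{"op": "step_arm", "data": {
  "moves": [
    {"rx": 0, "ry": 0, "rz": 0, "dx": -1, "dy": -8, "dz": 1, "gripper": -1},
    {"rx": 0, "ry": 0, "rz": 0, "dx": 0, "dy": -12, "dz": 0, "gripper": -1},
    {"rx": 0, "ry": 0, "rz": 0, "dx": 0, "dy": -15, "dz": 0, "gripper": -1},
    {"rx": 0, "ry": 0, "rz": 0, "dx": 0, "dy": -15, "dz": 0, "gripper": -1},
    {"rx": 0, "ry": 0, "rz": 0, "dx": 0, "dy": -15, "dz": 0, "gripper": -1},
    {"rx": 0, "ry": 0, "rz": 0, "dx": 0, "dy": -5, "dz": 0, "gripper": -1},
    {"rx": 0, "ry": 0, "rz": 0, "dx": 0, "dy": 0, "dz": -20, "gripper": -1},
    {"rx": 0, "ry": 0, "rz": 0, "dx": 0, "dy": 0, "dz": -40, "gripper": -1},
    {"rx": 0, "ry": 0, "rz": 0, "dx": 0, "dy": 0, "dz": -40, "gripper": -1},
    {"rx": 0, "ry": 0, "rz": 0, "dx": 0, "dy": 0, "dz": -40, "gripper": -1},
    {"rx": 0, "ry": 0, "rz": 4, "dx": 0, "dy": 0, "dz": 0, "gripper": -1},
    {"rx": 0, "ry": 0, "rz": 0, "dx": 0, "dy": 0, "dz": 0, "gripper": -1}
  ]
}}

```text
clock: 22.92
tcp_pos: [0.4975, 0.3595, 0.266]
orientation: [2.344, 2.091, 0.004]
contact_force: [-0.1, 0.1, -2.3]
grip_width: 0.0171
gripper_force: 80.2
```

```bash
python3 - <<'E'
from h import *
st();w,c=snap("w10");t,c2=snap("t10","top")
caps(w,c,"wrist",.047);caps(t,c2,"top",.115,150);caps(t,c2,"top",.047,150)
u=np.array([np.cos(np.radians(-6.5)),np.sin(np.radians(-6.5))]); b=np.array([.6352,.063]); s=b-.068*u; print(s); to(s[0],s[1],.264,-6.5)
E
```

```text
22.93 [0.4975 0.3595 0.266 ] R [[0.114, 0.994, 0.002], [0.994, -0.114, 0.001], [0.001, 0.002, -1.0]] F [-0.1  0.1 -2.3] w 0.0171
cap [0.5673 0.2571] 0.0417
cap [0.5674 0.3603] 0.04
cap [0.5608 0.2359] 0.0361
cap [0.5626 0.3355] 0.0361
cap [0.6354 0.0628] 0.0385
cap [0.5656 0.2507] 0.038
cap [0.5674 0.3555] 0.038
cap [0.644  0.0685] 0.0405
[0.56763711 0.07069782]
to (np.float64(0.5676371138139921), np.float64(0.07069781853621766), 0.264) dxyz [-278.6  102.7    0.6] ytool ang -6.45 rz 0.05
```

Call:
{"op": "step_arm", "data": {
  "moves": [
    {"rx": 0, "ry": 0, "rz": 0, "dx": -46, "dy": 17, "dz": 0, "gripper": -1},
    {"rx": 0, "ry": 0, "rz": 0, "dx": -46, "dy": 17, "dz": 0, "gripper": -1},
    {"rx": 0, "ry": 0, "rz": 0, "dx": -46, "dy": 17, "dz": 0, "gripper": -1},
    {"rx": 0, "ry": 0, "rz": 0, "dx": -46, "dy": 17, "dz": 0, "gripper": -1},
    {"rx": 0, "ry": 0, "rz": 0, "dx": -46, "dy": 17, "dz": 0, "gripper": -1},
    {"rx": 0, "ry": 0, "rz": 0, "dx": -46, "dy": 17, "dz": 0, "gripper": -1},
    {"rx": 0, "ry": 0, "rz": 0, "dx": 0, "dy": 0, "dz": 0, "gripper": -1},
    {"rx": 0, "ry": 0, "rz": 0, "dx": 0, "dy": 0, "dz": 0, "gripper": -1}
  ]
}}

```text
clock: 24.02
tcp_pos: [0.5665, 0.0739, 0.264]
orientation: [-2.343, -2.092, 0.0]
contact_force: [-0.7, 1.0, -2.2]
grip_width: 0.0172
gripper_force: 80.1
```

```bash
python3 - <<'E'
from h import *
st();w,c=snap("w11");caps(w,c,"wrist");to(.56764,.0707,.184,-6.5)
E
```

```text
24.02 [0.5665 0.0739 0.264 ] R [[0.113, 0.994, -0.001], [0.994, -0.113, 0.001], [0.001, -0.001, -1.0]] F [-0.7  1.  -2.2] w 0.0172
cap [0.6359 0.0672] 0.0406
cap [0.5668 0.2205] 0.0297
to (0.56764, 0.0707, 0.184) dxyz [-4.   1.7 80.1] ytool ang -6.4 rz 0.1
```

Call:
{"op": "step_arm", "data": {
  "moves": [
    {"rx": 0, "ry": 0, "rz": 0, "dx": -3.2, "dy": 1, "dz": 40, "gripper": -1},
    {"rx": 0, "ry": 0, "rz": 0, "dx": 0, "dy": 0, "dz": 40, "gripper": -1},
    {"rx": 0, "ry": 0, "rz": 0, "dx": 0, "dy": 0, "dz": 0, "gripper": -1},
    {"rx": 0, "ry": 0, "rz": 0, "dx": 0, "dy": 12, "dz": 0, "gripper": -1},
    {"rx": 0, "ry": 0, "rz": 0, "dx": 0, "dy": 12, "dz": 0, "gripper": -1},
    {"rx": 0, "ry": 0, "rz": 0, "dx": 0, "dy": 12, "dz": 0, "gripper": -1},
    {"rx": 0, "ry": 0, "rz": 0, "dx": 0, "dy": 12, "dz": 0, "gripper": -1},
    {"rx": 0, "ry": 0, "rz": 0, "dx": 0, "dy": 12, "dz": 0, "gripper": -1},
    {"rx": 0, "ry": 0, "rz": 0, "dx": 0, "dy": 9, "dz": 0, "gripper": -1},
    {"rx": 0, "ry": 0, "rz": 0, "dx": 0, "dy": 0, "dz": 0, "gripper": -1}
  ]
}}

```text
clock: 25.32
tcp_pos: [0.6366, 0.0625, 0.1842]
orientation: [-2.344, -2.091, -0.001]
contact_force: [1.0, 0.3, -3.2]
grip_width: 0.0168
gripper_force: 79.9
```

Call:
{"op": "step_arm", "data": {
  "moves": [
    {"rx": 0, "ry": 0, "rz": 0, "dx": 0, "dy": -1, "dz": -6, "gripper": -1},
    {"rx": 0, "ry": 0, "rz": 0, "dx": 0, "dy": 0, "dz": -8, "gripper": -1},
    {"rx": 0, "ry": 0, "rz": 0, "dx": 0, "dy": 0, "dz": -4, "gripper": -1},
    {"rx": 0, "ry": 0, "rz": 0, "dx": 0, "dy": 0, "dz": -4, "gripper": -1},
    {"rx": 0, "ry": 0, "rz": 0, "dx": 0, "dy": 0, "dz": -4, "gripper": -1},
    {"rx": 0, "ry": 0, "rz": 0, "dx": 0, "dy": 0, "dz": -4, "gripper": -1},
    {"rx": 0, "ry": 0, "rz": 0, "dx": 0, "dy": 0, "dz": -4, "gripper": -1},
    {"rx": 0, "ry": 0, "rz": 0, "dx": 0, "dy": 0, "dz": -4, "gripper": -1},
    {"rx": 0, "ry": 0, "rz": 0, "dx": 0, "dy": 0, "dz": -4, "gripper": -1},
    {"rx": 0, "ry": 0, "rz": 0, "dx": 0, "dy": 0, "dz": -4, "gripper": -1},
    {"rx": 0, "ry": 0, "rz": 0, "dx": 0, "dy": 0, "dz": -6, "gripper": -1},
    {"rx": 0, "ry": 0, "rz": 0, "dx": 0, "dy": 0, "dz": -8, "gripper": -1},
    {"rx": 0, "ry": 0, "rz": 0, "dx": 0, "dy": 0, "dz": -10, "gripper": -1},
    {"rx": 0, "ry": 0, "rz": 0, "dx": 0, "dy": 0, "dz": -15, "gripper": -1},
    {"rx": 0, "ry": 0, "rz": 0, "dx": 0, "dy": 0, "dz": -15, "gripper": -1},
    {"rx": 0, "ry": 0, "rz": -4, "dx": 0, "dy": 0, "dz": -5, "gripper": -1},
    {"rx": 0, "ry": 0, "rz": 0, "dx": 0, "dy": 0, "dz": 0, "gripper": -1}
  ]
}}

```text
clock: 27.45
tcp_pos: [0.6354, 0.0628, 0.2906]
orientation: [2.269, 2.171, 0.002]
contact_force: [0.1, -0.8, -3.7]
grip_width: 0.0169
gripper_force: 79.9
```

```bash
python3 - <<'E'
from h import *
st();w,c=snap("w12");caps(w,c,"wrist",.19);to(.430,.305,.285,-2.5)
t,c2=snap("t12","top");caps(t,c2,"top",.2,150)
E
```

```text
27.45 [0.6354 0.0628 0.2906] R [[0.044, 0.999, 0.002], [0.999, -0.044, 0.0], [0.0, 0.002, -1.0]] F [ 0.1 -0.8 -3.7] w 0.0169
cap [0.6612 0.066 ] 0.0348
cap [0.6122 0.0686] 0.0342
to (0.43, 0.305, 0.285) dxyz [ 232.8 -215.9    4.8] ytool ang -2.59 rz -0.09
cap [0.5557 0.2175] 0.0332
cap [0.557  0.3102] 0.0333
```

Call:
{"op": "step_arm", "data": {
  "moves": [
    {"rx": 0, "ry": 0, "rz": 0, "dx": 10, "dy": -9, "dz": 0, "gripper": -1},
    {"rx": 0, "ry": 0, "rz": 0, "dx": 24, "dy": -22, "dz": 0, "gripper": -1},
    {"rx": 0, "ry": 0, "rz": 0, "dx": 33, "dy": -31, "dz": 0, "gripper": -1},
    {"rx": 0, "ry": 0, "rz": 0, "dx": 33, "dy": -31, "dz": 0, "gripper": -1},
    {"rx": 0, "ry": 0, "rz": 0, "dx": 33, "dy": -31, "dz": 0, "gripper": -1},
    {"rx": 0, "ry": 0, "rz": 0, "dx": 33, "dy": -31, "dz": 0, "gripper": -1},
    {"rx": 0, "ry": 0, "rz": 0, "dx": 33, "dy": -31, "dz": 0, "gripper": -1},
    {"rx": 0, "ry": 0, "rz": 0, "dx": 24, "dy": -21, "dz": 0, "gripper": -1},
    {"rx": 0, "ry": 0, "rz": 0, "dx": 10, "dy": -9, "dz": 0, "gripper": -1},
    {"rx": 0, "ry": 0, "rz": 0, "dx": 0, "dy": 0, "dz": 10, "gripper": -1},
    {"rx": 0, "ry": 0, "rz": 0, "dx": 0, "dy": 0, "dz": 25, "gripper": -1},
    {"rx": 0, "ry": 0, "rz": 0, "dx": 0, "dy": 0, "dz": 30, "gripper": -1},
    {"rx": 0, "ry": 0, "rz": 0, "dx": 0, "dy": 0, "dz": 15, "gripper": -1},
    {"rx": 0, "ry": 0, "rz": 0, "dx": 0, "dy": 0, "dz": 0, "gripper": -1}
  ]
}}

```text
clock: 29.3
tcp_pos: [0.4295, 0.3036, 0.2081]
orientation: [-2.271, -2.17, 0.004]
contact_force: [0.9, 0.3, -3.4]
grip_width: 0.0169
gripper_force: 79.9
```

```bash
python3 - <<'E'
from h import *
st();to(.430,.305,.124,-2.5)
E
```

```text
29.3 [0.4295 0.3036 0.2081] R [[0.045, 0.999, -0.002], [0.999, -0.045, -0.002], [-0.002, -0.002, -1.0]] F [ 0.9  0.3 -3.4] w 0.0169
to (0.43, 0.305, 0.124) dxyz [ 1.6  0.6 84.1] ytool ang -2.59 rz -0.09
```

Call:
{"op": "step_arm", "data": {
  "moves": [
    {"rx": 0, "ry": 0, "rz": 0, "dx": 0, "dy": 0, "dz": 20, "gripper": -1},
    {"rx": 0, "ry": 0, "rz": 0, "dx": 0, "dy": 0, "dz": 20, "gripper": -1},
    {"rx": 0, "ry": 0, "rz": 0, "dx": 0, "dy": 0, "dz": 18, "gripper": -1},
    {"rx": 0, "ry": 0, "rz": 0, "dx": 0, "dy": 0, "dz": 12, "gripper": -1},
    {"rx": 0, "ry": 0, "rz": 0, "dx": 0, "dy": 0, "dz": 8, "gripper": -1},
    {"rx": 0, "ry": 0, "rz": 0, "dx": 0, "dy": 0, "dz": 6, "gripper": -1},
    {"rx": 0, "ry": 0, "rz": 0, "dx": 0, "dy": 0, "dz": 0, "gripper": -1},
    {"rx": 0, "ry": 0, "rz": 0, "dx": 0, "dy": 8, "dz": 0, "gripper": -1},
    {"rx": 0, "ry": 0, "rz": 0, "dx": 0, "dy": 12, "dz": 0, "gripper": -1},
    {"rx": 0, "ry": 0, "rz": 0, "dx": 0, "dy": 15, "dz": 0, "gripper": -1},
    {"rx": 0, "ry": 0, "rz": 0, "dx": 0, "dy": 15, "dz": 0, "gripper": -1},
    {"rx": 0, "ry": 0, "rz": 0, "dx": 0, "dy": 12, "dz": 0, "gripper": -1},
    {"rx": 0, "ry": 0, "rz": 0, "dx": 0, "dy": 1.5, "dz": 0, "gripper": -1},
    {"rx": 0, "ry": 0, "rz": 0, "dx": 0, "dy": 0, "dz": 0, "gripper": -1}
  ]
}}

```text
clock: 31.05
tcp_pos: [0.4924, 0.3022, 0.1251]
orientation: [-2.269, -2.172, 0.001]
contact_force: [-0.9, 0.3, -2.2]
grip_width: 0.0167
gripper_force: 80.1
```

```bash
python3 - <<'E'
from h import *
st();w,c=snap("w13");caps(w,c,"wrist",.047)
E
```

```text
31.05 [0.4924 0.3022 0.1251] R [[0.043, 0.999, -0.001], [0.999, -0.043, -0.0], [-0.0, -0.001, -1.0]] F [-0.9  0.3 -2.2] w 0.0167
cap [0.5677 0.2609] 0.0416
cap [0.4299 0.3084] 0.0409
cap [0.5673 0.3599] 0.0406
```

Call:
{"op": "step_arm", "data": {
  "moves": [
    {"rx": 0, "ry": 0, "rz": 0, "dx": 0, "dy": 3, "dz": 0, "gripper": -1},
    {"rx": 0, "ry": 0, "rz": 0, "dx": 0, "dy": 0, "dz": -20, "gripper": -1},
    {"rx": 0, "ry": 0, "rz": 0, "dx": 0, "dy": 0, "dz": -40, "gripper": -1},
    {"rx": 0, "ry": 0, "rz": 0, "dx": 0, "dy": 0, "dz": -45, "gripper": -1},
    {"rx": 0, "ry": 0, "rz": 0, "dx": 0, "dy": 0, "dz": -45, "gripper": -1},
    {"rx": 0, "ry": 0, "rz": 0, "dx": -20, "dy": 0, "dz": 0, "gripper": -1},
    {"rx": 0, "ry": 0, "rz": 0, "dx": -48, "dy": 0, "dz": 0, "gripper": -1},
    {"rx": 0, "ry": 0, "rz": 0, "dx": -50, "dy": -1, "dz": 0, "gripper": -1},
    {"rx": 0, "ry": 0, "rz": 0, "dx": -50, "dy": -1, "dz": 0, "gripper": -1},
    {"rx": 0, "ry": 0, "rz": 0, "dx": -50, "dy": -1, "dz": 0, "gripper": -1},
    {"rx": 0, "ry": 0, "rz": 0, "dx": -50, "dy": -1, "dz": 0, "gripper": -1},
    {"rx": 0, "ry": 0, "rz": 0, "dx": -50, "dy": -1, "dz": 0, "gripper": -1},
    {"rx": 0, "ry": 0, "rz": 0, "dx": -50, "dy": -1, "dz": 0, "gripper": -1},
    {"rx": 0, "ry": 0, "rz": 0, "dx": -50, "dy": 0, "dz": 0, "gripper": -1},
    {"rx": 0, "ry": 0, "rz": 0, "dx": -50, "dy": 0, "dz": 0, "gripper": -1},
    {"rx": 0, "ry": 0, "rz": 0, "dx": -50, "dy": 0, "dz": 0, "gripper": -1},
    {"rx": 0, "ry": 0, "rz": 0, "dx": -50, "dy": 0, "dz": 0, "gripper": -1},
    {"rx": 0, "ry": 0, "rz": 0, "dx": -50, "dy": 0, "dz": 0, "gripper": -1},
    {"rx": 0, "ry": 0, "rz": 0, "dx": -30, "dy": 0, "dz": 0, "gripper": -1},
    {"rx": 0, "ry": 0, "rz": 0, "dx": 0, "dy": 0, "dz": 0, "gripper": -1}
  ]
}}

```text
clock: 33.6
tcp_pos: [0.4591, -0.3481, 0.2744]
orientation: [-2.274, -2.165, 0.002]
contact_force: [0.2, 0.0, -2.4]
grip_width: 0.0171
gripper_force: 79.9
```

```bash
python3 - <<'E'
from h import *
st();to(.46,-.385,.105,2)
EOF
E
```

```text
33.6 [ 0.4591 -0.3481  0.2744] R [[0.049, 0.999, -0.002], [0.999, -0.049, 0.0], [0.0, -0.002, -1.0]] F [ 0.2  0.  -2.4] w 0.0171
to (0.46, -0.385, 0.105) dxyz [-36.8   3.  169.4] ytool ang -2.81 rz -4.81Traceback (most recent call last):
  File "<stdin>", line 3, in <module>
NameError: name 'EOF' is not defined
```

Call:
{"op": "step_arm", "data": {
  "moves": [
    {"rx": 0, "ry": 0, "rz": -4.8, "dx": -18, "dy": 1, "dz": 20, "gripper": -1},
    {"rx": 0, "ry": 0, "rz": 0, "dx": -19, "dy": 2, "dz": 35, "gripper": -1},
    {"rx": 0, "ry": 0, "rz": 0, "dx": 0, "dy": 0, "dz": 40, "gripper": -1},
    {"rx": 0, "ry": 0, "rz": 0, "dx": 0, "dy": 0, "dz": 35, "gripper": -1},
    {"rx": 0, "ry": 0, "rz": 0, "dx": 0, "dy": 0, "dz": 20, "gripper": -1},
    {"rx": 0, "ry": 0, "rz": 0, "dx": 0, "dy": 0, "dz": 12, "gripper": -1},
    {"rx": 0, "ry": 0, "rz": 0, "dx": 0, "dy": 0, "dz": 5, "gripper": -1},
    {"rx": 0, "ry": 0, "rz": 0, "dx": 0, "dy": 0, "dz": 2.5, "gripper": -1},
    {"rx": 0, "ry": 0, "rz": 0, "dx": 0, "dy": 0, "dz": 0, "gripper": -1}
  ]
}}

```text
clock: 34.72
tcp_pos: [0.4648, -0.3823, 0.1065]
orientation: [2.176, 2.265, 0.0]
contact_force: [-0.6, 0.9, -2.8]
grip_width: 0.0169
gripper_force: 80.0
```

Call:
{"op": "step_arm", "data": {
  "moves": [
    {"rx": 0, "ry": 0, "rz": 0, "dx": 0, "dy": 0, "dz": 1.5, "gripper": -1},
    {"rx": 0, "ry": 0, "rz": 0, "dx": 0, "dy": 0, "dz": 1, "gripper": -1},
    {"rx": 0, "ry": 0, "rz": 0, "dx": 0, "dy": 0, "dz": 0, "gripper": -1}
  ]
}}

```text
clock: 35.1
tcp_pos: [0.4648, -0.3822, 0.1042]
orientation: [2.176, 2.265, -0.0]
contact_force: [-1.7, 1.5, 5.0]
grip_width: 0.0168
gripper_force: 81.0
```

Call:
{"op": "step_arm", "data": {
  "moves": [
    {"rx": 0, "ry": 0, "rz": 0, "dx": 0, "dy": 0, "dz": 0, "gripper": 1},
    {"rx": 0, "ry": 0, "rz": 0, "dx": 0, "dy": 0, "dz": 0, "gripper": 1},
    {"rx": 0, "ry": 0, "rz": 0, "dx": 0, "dy": 0, "dz": 0, "gripper": 1},
    {"rx": 0, "ry": 0, "rz": 0, "dx": 0, "dy": 0, "dz": 0, "gripper": 1},
    {"rx": 0, "ry": 0, "rz": 0, "dx": 0, "dy": 0, "dz": -20, "gripper": 1},
    {"rx": 0, "ry": 0, "rz": 0, "dx": 0, "dy": 0, "dz": -45, "gripper": 1},
    {"rx": 0, "ry": 0, "rz": 0, "dx": 0, "dy": 0, "dz": -50, "gripper": 1},
    {"rx": 0, "ry": 0, "rz": 0, "dx": 0, "dy": 0, "dz": -50, "gripper": 1},
    {"rx": 0, "ry": 0, "rz": 0, "dx": 20, "dy": -8, "dz": -30, "gripper": 1},
    {"rx": 0, "ry": 0, "rz": 0, "dx": 34, "dy": -8, "dz": 0, "gripper": 1},
    {"rx": 0, "ry": 0, "rz": 0, "dx": 34, "dy": -8, "dz": 0, "gripper": 1},
    {"rx": 0, "ry": 0, "rz": 0, "dx": 24, "dy": -8, "dz": 0, "gripper": 1},
    {"rx": 0, "ry": 0, "rz": 0, "dx": 0, "dy": 0, "dz": 0, "gripper": 1},
    {"rx": 0, "ry": 0, "rz": 0, "dx": 0, "dy": 0, "dz": 0, "gripper": 1}
  ]
}}

```text
clock: 36.85
tcp_pos: [0.4283, -0.2723, 0.2993]
orientation: [2.176, 2.264, -0.0]
contact_force: [-0.2, -0.2, -0.2]
grip_width: 0.0852
gripper_force: 0.0
```

```bash
python3 - <<'E'
from h import *
st();w,c=snap("w14");t,c2=snap("t14","top");snap("s14","scene")
cv2.imwrite("pics/v14.png",np.hstack([cv2.resize(w,(480,300)),cv2.resize(t[170:320,250:410],(320,300))]))
E
```

```text
36.85 [ 0.4283 -0.2723  0.2993] R [[-0.039, 0.999, 0.001], [0.999, 0.039, -0.001], [-0.001, 0.001, -1.0]] F [-0.2 -0.2 -0.2] w 0.0852
```

View pics/v14.png

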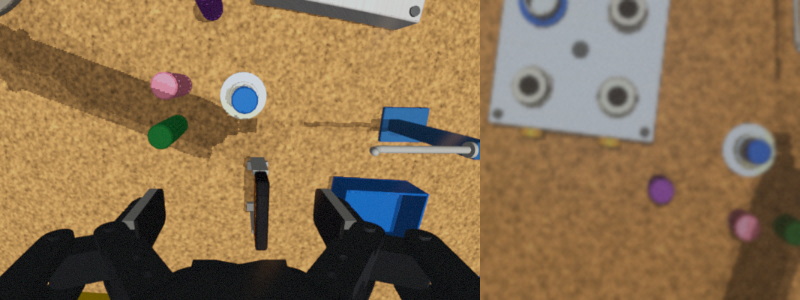

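The blue-capped cartridge stands in the white cup at wrist (327,132); pink (227,113), green (223,175) and purple (280,10) are the look-alikes. Blue end cap + cup = the one meant. Puller stands upright at (347,280).

```bash
python3 - <<'E'
from h import *
import pickle
w=cv2.imread("pics/w14.png");c=pickle.load(open("w14.pkl","rb"))
h=cv2.cvtColor(w,cv2.COLOR_BGR2HSV);m=((h[...,0]>98)&(h[...,0]<125)&(h[...,1]>110)&(h[...,2]>60)).astype(np.uint8)*255
for k in cv2.findContours(m,0,2)[0]:
    (u,v),ra=cv2.minEnclosingCircle(k)
    if 290<u<370 and 90<v<170 and ra>8:
        P=onz("wrist",k.reshape(-1,2),.11,c)[:,:2].astype(np.float32);q,rad=cv2.minEnclosingCircle(P);print("filter top",u,v,q,rad,P.min(0),P.max(0)); f=q
t=cv2.imread("pics/t14.png");c2=pickle.load(open("t14.pkl","rb"));h=cv2.cvtColor(t,cv2.COLOR_BGR2HSV)
m=((h[...,0]>98)&(h[...,0]<125)&(h[...,1]>110)&(h[...,2]>60)).astype(np.uint8)*255
for k in cv2.findContours(m,0,2)[0]:
    (u,v),ra=cv2.minEnclosingCircle(k)
    if (375<u<400 and 235<v<260 and ra>3) : print("filt top cam",u,v,ra,onz("top",[[u,v]],.11,c2))
    if 265<u<300 and 155<v<190: print("collar",u,v,ra,onz("top",[[u,v]],.066,c2))
to(f[0],f[1],.30)
E
```

```text
filter top 325.6855163574219 132.89752197265625 (0.4341311752796173, -0.2255018651485443) 0.01649419777095318 [ 0.4185649  -0.24192427] [ 0.44992453 -0.2094733 ]
filt top cam 388.8636474609375 245.31817626953125 5.794433116912842 [[ 0.43362135 -0.22774718  0.11      ]]
collar 281.0863952636719 170.65707397460938 11.414216041564941 [[0.63508198 0.06292846 0.066     ]]
to (0.4341311752796173, -0.2255018651485443, 0.3) dxyz [46.6  7.8 -1.6] ytool ang 2.22 rz None
```

Call:
{"op": "step_arm", "data": {
  "moves": [
    {"rx": 0, "ry": 0, "rz": 0, "dx": 22, "dy": 4, "dz": 0, "gripper": 1},
    {"rx": 0, "ry": 0, "rz": 0, "dx": 22, "dy": 3.5, "dz": 0, "gripper": 1},
    {"rx": 0, "ry": 0, "rz": 0, "dx": 0, "dy": 0, "dz": 30, "gripper": 1},
    {"rx": 0, "ry": 0, "rz": 0, "dx": 0, "dy": 0, "dz": 40, "gripper": 1},
    {"rx": 0, "ry": 0, "rz": 0, "dx": 0, "dy": 0, "dz": 40, "gripper": 1},
    {"rx": 0, "ry": 0, "rz": 0, "dx": 0, "dy": 0, "dz": 40, "gripper": 1},
    {"rx": 0, "ry": 0, "rz": 0, "dx": 0, "dy": 0, "dz": 30, "gripper": 1},
    {"rx": 0, "ry": 0, "rz": 0, "dx": 0, "dy": 0, "dz": 20, "gripper": 1},
    {"rx": 0, "ry": 0, "rz": 0, "dx": 0, "dy": 0, "dz": 6, "gripper": 1},
    {"rx": 0, "ry": 0, "rz": 0, "dx": 0, "dy": 0, "dz": 0, "gripper": 1}
  ]
}}

```text
clock: 38.25
tcp_pos: [0.434, -0.2275, 0.0923]
orientation: [-2.177, -2.265, -0.0]
contact_force: [1.1, -0.4, 0.9]
grip_width: 0.0853
gripper_force: 0.0
```

```bash
python3 - <<'E'
from h import *
st();to(.434,-.2275,.093)
w,c=snap("w15")
h=cv2.cvtColor(w,cv2.COLOR_BGR2HSV);m=((h[...,0]>98)&(h[...,0]<125)&(h[...,1]>110)&(h[...,2]>60)).astype(np.uint8)*255
for k in cv2.findContours(m,0,2)[0]:
    if cv2.contourArea(k)>1500:
        P=onz("wrist",k.reshape(-1,2),.11,c)[:,:2].astype(np.float32);print(cv2.boundingRect(k),cv2.minEnclosingCircle(P))
E
```

```text
38.25 [ 0.434  -0.2275  0.0923] R [[-0.04, 0.999, -0.0], [0.999, 0.04, 0.0], [0.0, -0.0, -1.0]] F [ 1.1 -0.4  0.9] w 0.0853
to (0.434, -0.2275, 0.093) dxyz [-0.   0.  -0.7] ytool ang 2.27 rz None
(271, 242, 93, 99) ((0.4337378740310669, -0.22153843939304352), 0.01925063692033291)
```

Call:
{"op": "step_arm", "data": {
  "moves": [
    {"rx": 0, "ry": 0, "rz": 0, "dx": 0, "dy": 0, "dz": 0, "gripper": -1},
    {"rx": 0, "ry": 0, "rz": 0, "dx": 0, "dy": 0, "dz": 0, "gripper": -1},
    {"rx": 0, "ry": 0, "rz": 0, "dx": 0, "dy": 0, "dz": 0, "gripper": -1},
    {"rx": 0, "ry": 0, "rz": 0, "dx": 0, "dy": 0, "dz": 0, "gripper": -1},
    {"rx": 0, "ry": 0, "rz": 0, "dx": 0, "dy": 0, "dz": 0, "gripper": -1},
    {"rx": 0, "ry": 0, "rz": 0, "dx": 0, "dy": 0, "dz": -10, "gripper": -1},
    {"rx": 0, "ry": 0, "rz": 0, "dx": 0, "dy": 0, "dz": -30, "gripper": -1},
    {"rx": 0, "ry": 0, "rz": 0, "dx": 0, "dy": 0, "dz": -40, "gripper": -1},
    {"rx": 0, "ry": 0, "rz": 0, "dx": 0, "dy": 0, "dz": -45, "gripper": -1},
    {"rx": 0, "ry": 0, "rz": 0, "dx": 0, "dy": 0, "dz": -35, "gripper": -1},
    {"rx": 0, "ry": 0, "rz": 0, "dx": 0, "dy": 0, "dz": 0, "gripper": -1}
  ],
  "grip_force": 40
}}

```text
clock: 39.67
tcp_pos: [0.4352, -0.2276, 0.2554]
orientation: [2.173, 2.261, 0.002]
contact_force: [-0.5, -0.8, -0.9]
grip_width: 0.0332
gripper_force: 39.9
```

```bash
python3 - <<'E'
from h import *
o=st();to(.6352,.063,.25)
snap("t16","top");w,c=snap("w16")
h=cv2.cvtColor(w,cv2.COLOR_BGR2HSV);m=((h[...,0]>98)&(h[...,0]<125)&(h[...,1]>110)&(h[...,2]>60)).astype(np.uint8)*255
M=R.from_rotvec(o["orientation"]).as_matrix()
for k in cv2.findContours(m,0,2)[0]:
    x,y,a,b=cv2.boundingRect(k)
    if cv2.contourArea(k)>1000: print((x,y,a,b),np.round(M.T@(onz("wrist",[[x+a/2,y+b/2]],o["tcp_pos"][2]+.0177,c)[0]-o["tcp_pos"])*1000,1))
E
```

```text
39.67 [ 0.4352 -0.2276  0.2554] R [[-0.04, 0.999, 0.005], [0.999, 0.04, -0.003], [-0.003, 0.005, -1.0]] F [-0.5 -0.8 -0.9] w 0.0332
to (0.6352, 0.063, 0.25) dxyz [282.4 211.4   5.6] ytool ang 2.29 rz None
(448, 282, 137, 71) [ -3.1  70.2 -17.3]
(272, 242, 94, 98) [  8.3  -0.  -17.7]
(560, 220, 80, 51) [ 24.2  95.1 -17.3]
(513, 185, 73, 49) [ 37.   74.4 -17.4]
```

View pics/w16.png

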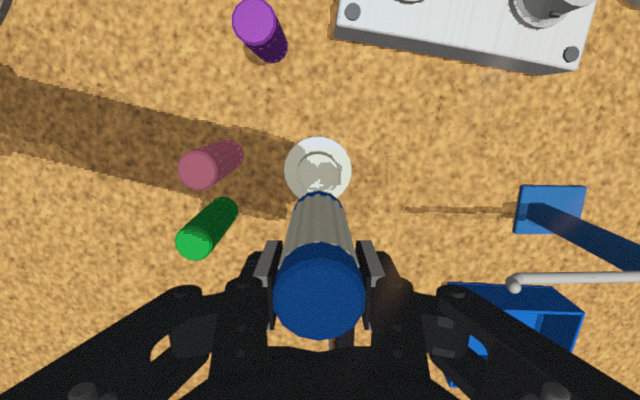

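The cartridge hangs upright in the fingers, top face about (319,294); the cup stays behind empty at (318,170).

```bash
python3 - <<'E'
from h import *
import pickle
o=r.get_obs();p=o["tcp_pos"];M=R.from_rotvec(o["orientation"]).as_matrix()
t=cv2.imread("pics/t16.png");c2=pickle.load(open("t16.pkl","rb"))
f=p+M@np.array([0,0,-.0177]);print("proj top",proj("top",[f,p+M@[0.007,0,-.0177]],c2))
c=pickle.load(open("w16.pkl","rb"));print("proj wrist",proj("wrist",[p+M@[x,0,-.0177] for x in(-.017,0,.017,.003,.006)],c))
# foot of cartridge & edges
print("foot",proj("wrist",[p+M@[x,0,.0873] for x in(0,.017,.020,.023)],c))
w=cv2.imread("pics/w16.png");g=cv2.cvtColor(w,cv2.COLOR_BGR2HSV)
print([ (v,g[v,319].tolist()) for v in list(range(186,206,3))+list(range(236,260,3))+list(range(325,350,3))])
E
```

```text
proj top [[398.19726159 247.46114528]
 [395.19488203 247.57080967]]
proj wrist [[314.10075861 345.71946054]
 [313.88479181 305.70900182]
 [313.65823365 261.9823184 ]
 [313.84556553 298.27044557]
 [313.80601114 290.71460661]]
foot [[315.7999746  215.08645819]
 [315.72942157 189.87984091]
 [315.71684697 185.32208826]
 [315.70423749 180.73119775]]
[(186, [38, 15, 202]), (189, [27, 29, 165]), (192, [108, 223, 87]), (195, [39, 16, 113]), (198, [25, 40, 115]), (201, [22, 34, 113]), (204, [28, 26, 118]), (236, [30, 31, 114]), (239, [32, 31, 116]), (242, [109, 113, 95]), (245, [109, 196, 87]), (248, [107, 255, 85]), (251, [110, 188, 91]), (254, [107, 206, 89]), (257, [107, 215, 101]), (325, [107, 199, 124]), (328, [105, 255, 121]), (331, [106, 218, 124]), (334, [108, 198, 125]), (337, [105, 238, 123]), (340, [173, 28, 110]), (343, [17, 132, 191]), (346, [17, 136, 185]), (349, [18, 140, 182])]
```

Call:
{"op": "step_arm", "data": {
  "moves": [
    {"rx": 0, "ry": 0, "rz": 0, "dx": 20, "dy": 15, "dz": 0, "gripper": -1},
    {"rx": 0, "ry": 0, "rz": 0, "dx": 38, "dy": 28, "dz": 0, "gripper": -1},
    {"rx": 0, "ry": 0, "rz": 0, "dx": 38, "dy": 28, "dz": 0, "gripper": -1},
    {"rx": 0, "ry": 0, "rz": 0, "dx": 38, "dy": 28, "dz": 0, "gripper": -1},
    {"rx": 0, "ry": 0, "rz": 0, "dx": 38, "dy": 28, "dz": 0, "gripper": -1},
    {"rx": 0, "ry": 0, "rz": 0, "dx": 38, "dy": 28, "dz": 0, "gripper": -1},
    {"rx": 0, "ry": 0, "rz": 0, "dx": 36, "dy": 28, "dz": 0, "gripper": -1},
    {"rx": 0, "ry": 0, "rz": 0, "dx": 24, "dy": 18, "dz": 0, "gripper": -1},
    {"rx": 0, "ry": 0, "rz": 0, "dx": 11, "dy": 9, "dz": 0, "gripper": -1},
    {"rx": 0, "ry": 0, "rz": 0, "dx": 0, "dy": 0, "dz": 0, "gripper": -1},
    {"rx": 0, "ry": 0, "rz": 0, "dx": 0, "dy": 0, "dz": 0, "gripper": -1}
  ]
}}

```text
clock: 41.15
tcp_pos: [0.6317, 0.0602, 0.2517]
orientation: [-2.178, -2.264, 0.003]
contact_force: [-1.1, -0.6, -1.6]
grip_width: 0.0331
gripper_force: 39.9
```

```bash
python3 - <<'E'
from h import *
st();to(.6352,.063,.2)
EOF=0
E
```

```text
41.15 [0.6317 0.0602 0.2517] R [[-0.038, 0.999, -0.001], [0.999, 0.038, -0.001], [-0.001, -0.001, -1.0]] F [-1.1 -0.6 -1.6] w 0.0331
to (0.6352, 0.063, 0.2) dxyz [ 2.7  3.7 51.7] ytool ang 2.2 rz None
```

Correct and lower to 5 mm above the rim.

Call:
{"op": "step_arm", "data": {
  "moves": [
    {"rx": 0, "ry": 0, "rz": 0, "dx": 2, "dy": 3.7, "dz": 0, "gripper": -1},
    {"rx": 0, "ry": 0, "rz": 0, "dx": 0, "dy": 0, "dz": 20, "gripper": -1},
    {"rx": 0, "ry": 0, "rz": 0, "dx": 0, "dy": 0, "dz": 20, "gripper": -1},
    {"rx": 0, "ry": 0, "rz": 0, "dx": 0, "dy": 0, "dz": 12, "gripper": -1},
    {"rx": 0, "ry": 0, "rz": 0, "dx": 0, "dy": 0, "dz": 0, "gripper": -1},
    {"rx": 0, "ry": 0, "rz": 0, "dx": 0, "dy": 0, "dz": 0, "gripper": -1}
  ]
}}

```text
clock: 41.9
tcp_pos: [0.6362, 0.0644, 0.2006]
orientation: [2.176, 2.266, 0.001]
contact_force: [0.2, -0.5, -1.0]
grip_width: 0.0328
gripper_force: 39.9
```

```bash
python3 - <<'E'
from h import *
st();to(.6352,.063,.142)
w,_=snap("w17");s,_=snap("s17","scene")
a=cv2.resize(s[150:270,320:440],(400,400),interpolation=cv2.INTER_CUBIC)
b=cv2.resize(w[100:340,200:440],(400,400),interpolation=cv2.INTER_CUBIC)
cv2.imwrite("pics/v17.png",np.hstack([a,b]))
E
```

```text
41.9 [0.6362 0.0644 0.2006] R [[-0.04, 0.999, 0.001], [0.999, 0.04, 0.0], [0.0, 0.001, -1.0]] F [ 0.2 -0.5 -1. ] w 0.0328
to (0.6352, 0.063, 0.142) dxyz [-1.4 -1.1 58.6] ytool ang 2.31 rz None
```

View pics/v17.png

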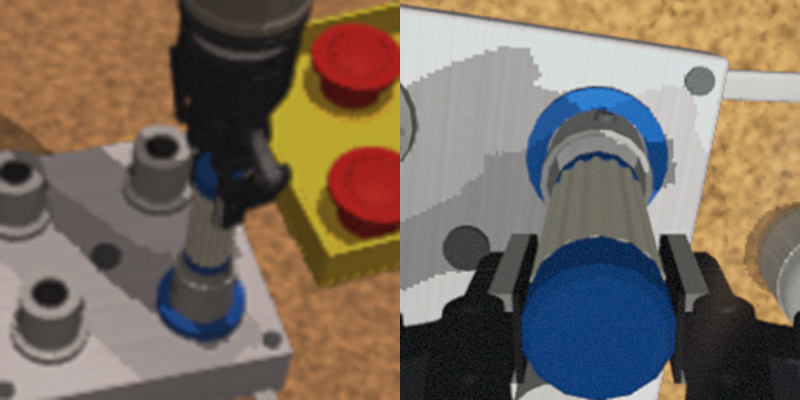

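The foot is just above the collared port and looks centred over its bore (port at about (600,140) in the right crop).

Call:
{"op": "step_arm", "data": {
  "moves": [
    {"rx": 0, "ry": 0, "rz": 0, "dx": -1, "dy": -0.8, "dz": 0, "gripper": -1},
    {"rx": 0, "ry": 0, "rz": 0, "dx": 0, "dy": 0, "dz": 6, "gripper": -1},
    {"rx": 0, "ry": 0, "rz": 0, "dx": 0, "dy": 0, "dz": 5, "gripper": -1},
    {"rx": 0, "ry": 0, "rz": 0, "dx": 0, "dy": 0, "dz": 5, "gripper": -1},
    {"rx": 0, "ry": 0, "rz": 0, "dx": 0, "dy": 0, "dz": 0, "gripper": -1}
  ]
}}

```text
clock: 42.62
tcp_pos: [0.6348, 0.063, 0.1836]
orientation: [-2.176, -2.265, 0.001]
contact_force: [0.3, 0.4, -0.6]
grip_width: 0.033
gripper_force: 39.9
```

Call:
{"op": "step_arm", "data": {
  "moves": [
    {"rx": 0, "ry": 0, "rz": 0, "dx": 0, "dy": 0, "dz": 8, "gripper": -1},
    {"rx": 0, "ry": 0, "rz": 0, "dx": 0, "dy": 0, "dz": 8, "gripper": -1},
    {"rx": 0, "ry": 0, "rz": 0, "dx": 0, "dy": 0, "dz": 8, "gripper": -1},
    {"rx": 0, "ry": 0, "rz": 0, "dx": 0, "dy": 0, "dz": 8, "gripper": -1},
    {"rx": 0, "ry": 0, "rz": 0, "dx": 0, "dy": 0, "dz": 5, "gripper": -1},
    {"rx": 0, "ry": 0, "rz": 0, "dx": 0, "dy": 0, "dz": 3, "gripper": -1},
    {"rx": 0, "ry": 0, "rz": 0, "dx": 0, "dy": 0, "dz": 0, "gripper": -1}
  ]
}}

```text
clock: 43.5
tcp_pos: [0.6351, 0.0636, 0.1441]
orientation: [-2.176, -2.266, -0.001]
contact_force: [-0.2, 4.7, -1.8]
grip_width: 0.0335
gripper_force: 40.0
```

Call:
{"op": "step_arm", "data": {
  "moves": [
    {"rx": 0, "ry": 0, "rz": 0, "dx": 0.8, "dy": 0, "dz": 1, "gripper": -1},
    {"rx": 0, "ry": 0, "rz": 0, "dx": 0, "dy": 0, "dz": 1, "gripper": -1},
    {"rx": 0, "ry": 0, "rz": 0, "dx": 0, "dy": 0, "dz": 0, "gripper": -1}
  ]
}}

```text
clock: 43.88
tcp_pos: [0.6352, 0.0639, 0.1429]
orientation: [2.176, 2.265, 0.0]
contact_force: [-1.3, 2.1, 3.8]
grip_width: 0.0331
gripper_force: 40.6
```

Call:
{"op": "step_arm", "data": {
  "moves": [
    {"rx": 0, "ry": 0, "rz": 0, "dx": 0, "dy": 0, "dz": 0, "gripper": 1},
    {"rx": 0, "ry": 0, "rz": 0, "dx": 0, "dy": 0, "dz": 0, "gripper": 1},
    {"rx": 0, "ry": 0, "rz": 0, "dx": 0, "dy": 0, "dz": 0, "gripper": 1},
    {"rx": 0, "ry": 0, "rz": 0, "dx": 0, "dy": 0, "dz": -15, "gripper": 1},
    {"rx": 0, "ry": 0, "rz": 0, "dx": 0, "dy": 0, "dz": -30, "gripper": 1},
    {"rx": 0, "ry": 0, "rz": 0, "dx": 0, "dy": 0, "dz": -45, "gripper": 1},
    {"rx": 0, "ry": 0, "rz": 0, "dx": 0, "dy": 0, "dz": -45, "gripper": 1},
    {"rx": 0, "ry": 0, "rz": 0, "dx": -20, "dy": -10, "dz": -15, "gripper": 1},
    {"rx": 0, "ry": 0, "rz": 0, "dx": -45, "dy": -18, "dz": 0, "gripper": 1},
    {"rx": 0, "ry": 0, "rz": 0, "dx": -45, "dy": -18, "dz": 0, "gripper": 1},
    {"rx": 0, "ry": 0, "rz": 0, "dx": -45, "dy": -18, "dz": 0, "gripper": 1},
    {"rx": 0, "ry": 0, "rz": 0, "dx": -45, "dy": -18, "dz": 0, "gripper": 1},
    {"rx": 0, "ry": 0, "rz": 0, "dx": -45, "dy": -18, "dz": 0, "gripper": 1},
    {"rx": 0, "ry": 0, "rz": 0, "dx": -45, "dy": -18, "dz": 0, "gripper": 1},
    {"rx": 0, "ry": 0, "rz": 0, "dx": -45, "dy": -18, "dz": 0, "gripper": 1},
    {"rx": 0, "ry": 0, "rz": 0, "dx": -45, "dy": -18, "dz": 0, "gripper": 1},
    {"rx": 0, "ry": 0, "rz": 0, "dx": -45, "dy": 0, "dz": 0, "gripper": 1},
    {"rx": 0, "ry": 0, "rz": 0, "dx": -20, "dy": 0, "dz": 0, "gripper": 1},
    {"rx": 0, "ry": 0, "rz": 0, "dx": 0, "dy": 0, "dz": 0, "gripper": 1}
  ]
}}

```text
clock: 46.25
tcp_pos: [0.4991, -0.3874, 0.2925]
orientation: [2.178, 2.264, 0.001]
contact_force: [-0.1, 1.3, 0.0]
grip_width: 0.0856
gripper_force: 0.0
```

```bash
python3 - <<'E'
from h import *
st();to(.4648,-.3822,.1042,2.3)
w,c=snap("w18");s,_=snap("s18","scene");t,c2=snap("t18","top")
# expected grip top ends in the wrist picture, to compare with dark mask
a=np.radians(-90+2.3);d=np.array([np.cos(a),np.sin(a),0])*.054;P=np.array([.4648,-.3822,.115]);e=proj("wrist",[P-d,P,P+d],c);print(e)
g=cv2.cvtColor(w,cv2.COLOR_BGR2GRAY);u=int(e[1,0]);print([(x,int(g[int(e[1,1]),x])) for x in range(u-16,u+17,2)]);v=int(e[0,1]);print([(y,int(g[y,u])) for y in range(v-12,v+13,2)])
b=cv2.resize(s[120:300,260:500],(533,400),interpolation=cv2.INTER_CUBIC);k=cv2.resize(w[0:400,150:450],(267,356))
cv2.imwrite("pics/v18.png",np.hstack([b,cv2.copyMakeBorder(k,0,44,0,0,0)]))
E
```

```text
46.25 [ 0.4991 -0.3874  0.2925] R [[-0.039, 0.999, 0.0], [0.999, 0.039, 0.0], [0.0, 0.0, -1.0]] F [-0.1  1.3  0. ] w 0.0856
to (0.4648, -0.3822, 0.1042) dxyz [  6.5 -34.1 188.3] ytool ang 2.21 rz -0.09
[[278.33366569 117.95228893]
 [280.22240223 178.8843193 ]
 [282.06089768 234.5764491 ]]
[(264, 101), (266, 89), (268, 93), (270, 102), (272, 53), (274, 23), (276, 29), (278, 20), (280, 17), (282, 24), (284, 29), (286, 26), (288, 15), (290, 10), (292, 29), (294, 65), (296, 88)]
[(105, 148), (107, 151), (109, 142), (111, 144), (113, 150), (115, 154), (117, 101), (119, 14), (121, 32), (123, 45), (125, 49), (127, 52), (129, 52)]
```

View pics/v18.png

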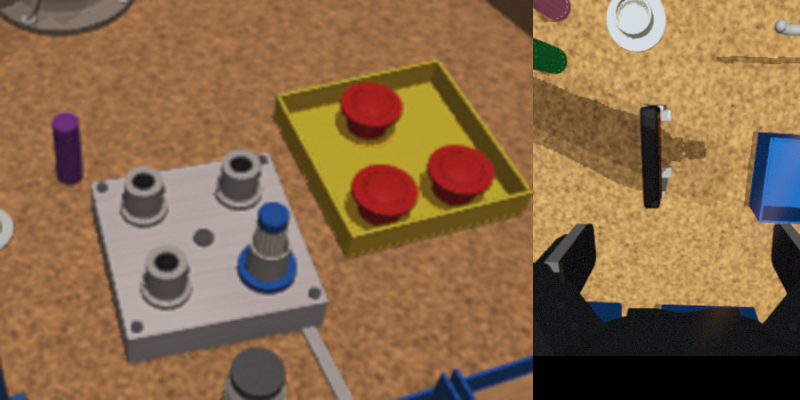

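Cartridge seated upright in the collared port, all three caps upright in the tray, the puller stands where it was left.

Call:
{"op": "step_arm", "data": {
  "moves": [
    {"rx": 0, "ry": 0, "rz": 0, "dx": 3.5, "dy": -17, "dz": 0, "gripper": 1},
    {"rx": 0, "ry": 0, "rz": 0, "dx": 3, "dy": -17, "dz": 0, "gripper": 1},
    {"rx": 0, "ry": 0, "rz": 0, "dx": 0, "dy": 0, "dz": 40, "gripper": 1},
    {"rx": 0, "ry": 0, "rz": 0, "dx": 0, "dy": 0, "dz": 45, "gripper": 1},
    {"rx": 0, "ry": 0, "rz": 0, "dx": 0, "dy": 0, "dz": 45, "gripper": 1},
    {"rx": 0, "ry": 0, "rz": 0, "dx": 0, "dy": 0, "dz": 40, "gripper": 1},
    {"rx": 0, "ry": 0, "rz": 0, "dx": 0, "dy": 0, "dz": 18, "gripper": 1},
    {"rx": 0, "ry": 0, "rz": 0, "dx": 0, "dy": 0, "dz": 0, "gripper": 1},
    {"rx": 0, "ry": 0, "rz": 0, "dx": 0, "dy": 0, "dz": 0, "gripper": -1},
    {"rx": 0, "ry": 0, "rz": 0, "dx": 0, "dy": 0, "dz": 0, "gripper": -1},
    {"rx": 0, "ry": 0, "rz": 0, "dx": 0, "dy": 0, "dz": 0, "gripper": -1},
    {"rx": 0, "ry": 0, "rz": 0, "dx": 0, "dy": 0, "dz": 0, "gripper": -1},
    {"rx": 0, "ry": 0, "rz": 0, "dx": 0, "dy": 0, "dz": 0, "gripper": -1},
    {"rx": 0, "ry": 0, "rz": 0, "dx": 0, "dy": 0, "dz": 0, "gripper": -1},
    {"rx": 0, "ry": 0, "rz": 0, "dx": 0, "dy": 0, "dz": -30, "gripper": -1},
    {"rx": 0, "ry": 0, "rz": 0, "dx": 0, "dy": 0, "dz": -45, "gripper": -1},
    {"rx": 0, "ry": 0, "rz": 0, "dx": 0, "dy": 0, "dz": -40, "gripper": -1},
    {"rx": 0, "ry": 0, "rz": 0, "dx": 0, "dy": 0, "dz": 0, "gripper": -1}
  ],
  "grip_force": 80
}}

```text
clock: 48.65
tcp_pos: [0.4664, -0.3826, 0.2223]
orientation: [2.173, 2.261, 0.001]
contact_force: [0.4, -0.1, -2.6]
grip_width: 0.017
gripper_force: 78.7
```

```bash
python3 - <<'E'
from h import *
st();w,c=snap("w19")
t=cv2.imread("pics/t18.png")
# rod line from wrist pictures w16 and now; view a crop
cv2.imwrite("pics/v19.png",np.hstack([cv2.resize(w[100:400,300:640],(420,371)),cv2.resize(t[125:225,370:470],(371,371),interpolation=cv2.INTER_CUBIC)]))
E
```

```text
48.65 [ 0.4664 -0.3826  0.2223] R [[-0.04, 0.999, 0.005], [0.999, 0.04, -0.003], [-0.004, 0.004, -1.0]] F [ 0.4 -0.1 -2.6] w 0.017
```

View pics/v19.png

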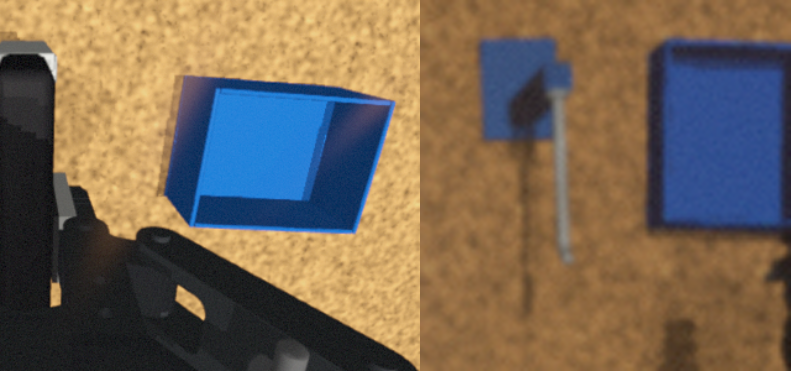

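Call:
{"op": "step_arm", "data": {
  "moves": [
    {"rx": 0, "ry": 0, "rz": 0, "dx": 0, "dy": 0, "dz": -13, "gripper": -1},
    {"rx": 0, "ry": 0, "rz": 0, "dx": 25, "dy": 1, "dz": 0, "gripper": -1},
    {"rx": 0, "ry": 0, "rz": 0, "dx": 35, "dy": 1, "dz": 0, "gripper": -1},
    {"rx": 0, "ry": 0, "rz": 0, "dx": 34, "dy": 1, "dz": 0, "gripper": -1},
    {"rx": 0, "ry": 0, "rz": 0, "dx": 20, "dy": 1, "dz": 0, "gripper": -1},
    {"rx": 0, "ry": 0, "rz": 0, "dx": 0, "dy": 15, "dz": 0, "gripper": -1},
    {"rx": 0, "ry": 0, "rz": 0, "dx": 0, "dy": 15, "dz": 0, "gripper": -1},
    {"rx": 0, "ry": 0, "rz": 0, "dx": 0, "dy": 0, "dz": 0, "gripper": -1},
    {"rx": 0, "ry": 0, "rz": 0, "dx": 0, "dy": 0, "dz": 0, "gripper": -1}
  ]
}}

```text
clock: 49.82
tcp_pos: [0.494, -0.2671, 0.2319]
orientation: [-2.177, -2.264, 0.001]
contact_force: [0.6, 0.1, -2.1]
grip_width: 0.0166
gripper_force: 78.6
```

```bash
python3 - <<'E'
from h import *
import pickle
st();to(.610,-.2686,.235,2)
c=pickle.load(open("w16.pkl","rb"));print(onz("wrist",[[513,283]],.184,c),onz("wrist",[[560,277],[630,274]],.174,c))
s,cs=snap("s20","scene");w,_=snap("w20")
cv2.imwrite("pics/v20.png",np.hstack([cv2.resize(s[150:330,150:330],(400,400),interpolation=cv2.INTER_CUBIC),cv2.resize(w[:,240:640],(400,400))]))
E
```

```text
49.83 [ 0.494  -0.2671  0.2319] R [[-0.039, 0.999, -0.001], [0.999, 0.039, 0.0], [0.0, -0.001, -1.0]] F [ 0.6  0.1 -2.1] w 0.0166
to (0.61, -0.2686, 0.235) dxyz [ -6.1 115.9  -3.2] ytool ang 2.24 rz 0.24
[[ 0.56237839 -0.26225722  0.184     ]] [[ 0.60202303 -0.26243101  0.174     ]
 [ 0.65434656 -0.25933156  0.174     ]]
```

View pics/v20.png

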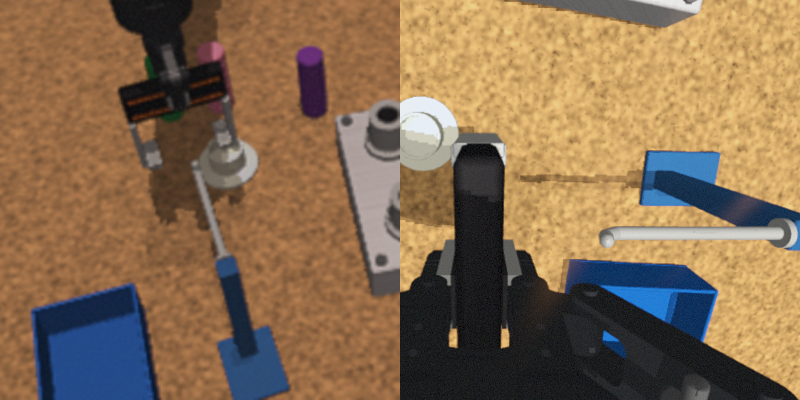

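```bash
python3 - <<'E'
from h import *
import pickle
c=pickle.load(open("w20.pkl","rb"));print(onz("wrist",[[447,236]],.186,c),onz("wrist",[[480,234],[610,233]],.174,c))
E
```

```text
[[ 0.56323871 -0.26211433  0.186     ]] [[ 0.58751826 -0.26471938  0.174     ]
 [ 0.66744693 -0.26158452  0.174     ]]
```

The stirrup faces the hook's rod end-on: rod tip at wrist (447,236), rod runs straight between the legs' span.

Call:
{"op": "step_arm", "data": {
  "moves": [
    {"rx": 0, "ry": 0, "rz": 0, "dx": -3.5, "dy": 10, "dz": -3, "gripper": -1},
    {"rx": 0, "ry": 0, "rz": 0, "dx": 0, "dy": 15, "dz": 0, "gripper": -1},
    {"rx": 0, "ry": 0, "rz": 0, "dx": 0, "dy": 18, "dz": 0, "gripper": -1},
    {"rx": 0, "ry": 0, "rz": 0, "dx": 0, "dy": 18, "dz": 0, "gripper": -1},
    {"rx": 0, "ry": 0, "rz": 0, "dx": 0, "dy": 18, "dz": 0, "gripper": -1},
    {"rx": 0, "ry": 0, "rz": 0, "dx": 0, "dy": 18, "dz": 0, "gripper": -1},
    {"rx": 0, "ry": 0, "rz": 0, "dx": 0, "dy": 13, "dz": 0, "gripper": -1},
    {"rx": 0, "ry": 0, "rz": 0, "dx": 0, "dy": 5, "dz": 0, "gripper": -1},
    {"rx": 0, "ry": 0, "rz": 0, "dx": 0, "dy": 0, "dz": 0, "gripper": -1},
    {"rx": 0, "ry": 0, "rz": 0, "dx": 0, "dy": 0, "dz": 10, "gripper": -1},
    {"rx": 0, "ry": 0, "rz": 0, "dx": 0, "dy": 0, "dz": 8, "gripper": -1},
    {"rx": 0, "ry": 0, "rz": 0, "dx": 0, "dy": 0, "dz": 4, "gripper": -1},
    {"rx": 0, "ry": 0, "rz": 0, "dx": 0, "dy": 0, "dz": 0, "gripper": -1}
  ]
}}

```text
clock: 51.55
tcp_pos: [0.6089, -0.2654, 0.2128]
orientation: [-2.176, -2.265, 0.001]
contact_force: [0.7, 0.2, -2.3]
grip_width: 0.0166
gripper_force: 78.7
```

Call:
{"op": "step_arm", "data": {
  "moves": [
    {"rx": 0, "ry": 0, "rz": 0, "dx": 0, "dy": 0, "dz": 1.5, "gripper": -1},
    {"rx": 0, "ry": 0, "rz": 0, "dx": 0, "dy": 0, "dz": 1.5, "gripper": -1},
    {"rx": 0, "ry": 0, "rz": 0, "dx": 0, "dy": 0, "dz": 1, "gripper": -1},
    {"rx": 0, "ry": 0, "rz": 0, "dx": 0, "dy": 0, "dz": 0, "gripper": -1}
  ]
}}

```text
clock: 52.05
tcp_pos: [0.6094, -0.2654, 0.2099]
orientation: [2.176, 2.265, 0.0]
contact_force: [-1.6, 1.0, 2.1]
grip_width: 0.0171
gripper_force: 79.4
```

Call:
{"op": "step_arm", "data": {
  "moves": [
    {"rx": 0, "ry": 0, "rz": 0, "dx": 0, "dy": 0, "dz": 0.5, "gripper": -1},
    {"rx": 0, "ry": 0, "rz": 0, "dx": 0, "dy": 0, "dz": 0, "gripper": -0.4},
    {"rx": 0, "ry": 0, "rz": 0, "dx": 0, "dy": 0, "dz": 0, "gripper": -0.2},
    {"rx": 0, "ry": 0, "rz": 0, "dx": 0, "dy": 0, "dz": 0, "gripper": 0},
    {"rx": 0, "ry": 0, "rz": 0, "dx": 0, "dy": 0, "dz": 0, "gripper": 0},
    {"rx": 0, "ry": 0, "rz": 0, "dx": 0, "dy": 0, "dz": -5, "gripper": 0},
    {"rx": 0, "ry": 0, "rz": 0, "dx": 0, "dy": 0, "dz": -10, "gripper": 0},
    {"rx": 0, "ry": 0, "rz": 0, "dx": 0, "dy": 0, "dz": -20, "gripper": 0},
    {"rx": 0, "ry": 0, "rz": 0, "dx": 0, "dy": 0, "dz": -40, "gripper": 0},
    {"rx": 0, "ry": 0, "rz": 0, "dx": 0, "dy": 0, "dz": -40, "gripper": 0},
    {"rx": 0, "ry": 0, "rz": 0, "dx": 0, "dy": 0, "dz": 0, "gripper": 0},
    {"rx": 0, "ry": 0, "rz": 0, "dx": 0, "dy": 0, "dz": 0, "gripper": 0},
    {"rx": 0, "ry": 0, "rz": 0, "dx": 0, "dy": 0, "dz": 0, "gripper": 0}
  ]
}}

```text
clock: 53.68
tcp_pos: [0.6087, -0.2654, 0.3229]
orientation: [-2.175, -2.264, 0.001]
contact_force: [0.4, -0.0, 0.3]
grip_width: 0.0427
gripper_force: 0.0
```

```bash
python3 - <<'E'
from h import *
o=st();s,cs=snap("s21","scene");w,c=snap("w21")
# numeric check: dark/orange grip where expected, hung at seat
P=np.array([.609,-.2655,.205]);a=np.radians(-88);d=np.array([np.cos(a),np.sin(a),0])
for n,im,cc in(("wrist",w,c),("scene",s,cs)):
    g=cv2.cvtColor(im,cv2.COLOR_BGR2GRAY); e=proj(n,[P+d*k for k in(-.06,-.05,-.025,0,.025,.05,.06)],cc); print(n,[(np.round(q).astype(int).tolist(),int(g[int(q[1]),int(q[0])]) if 0<=q[1]<400 and 0<=q[0]<640 else None) for q in e])
# scene dark/orange grip blob orientation
h=cv2.cvtColor(s,cv2.COLOR_BGR2HSV);x,y=proj("scene",[P],cs)[0].astype(int);sub=(h[y-40:y+40,x-50:x+50,2]<60).astype(np.uint8)*255
for k in cv2.findContours(sub,0,2)[0]:
    if cv2.contourArea(k)>100: print(cv2.minAreaRect(k),(x-50,y-40))
print(proj("scene",[P+d*.054,P-d*.054],cs))
E
```

```text
53.67 [ 0.6087 -0.2654  0.3229] R [[-0.04, 0.999, -0.002], [0.999, 0.04, 0.001], [0.001, -0.002, -1.0]] F [ 0.4 -0.   0.3] w 0.0427
wrist [([318, 121], 97), ([318, 135], 11), ([318, 171], 18), ([318, 204], 20), ([318, 236], 25), ([318, 265], 30), ([318, 277], 23)]
scene [([268, 224], 126), ([263, 226], 182), ([252, 229], 17), ([241, 232], 17), ([230, 236], 29), ([219, 239], 25), ([214, 240], 74)]
((48.845367431640625, 46.40206527709961), (25.383655548095703, 49.14275360107422), 66.03750610351562) (np.int64(191), np.int64(192))
((39.5, 11.0), (22.0, 21.0), 90.0) (np.int64(191), np.int64(192))
[[216.69268771 239.43838183]
 [264.90150833 225.05335333]]
```

Call:
{"op": "step_arm", "data": {
  "moves": [
    {"rx": 0, "ry": 0, "rz": 0, "dx": 0, "dy": -20, "dz": -20, "gripper": 0},
    {"rx": 0, "ry": 0, "rz": 0, "dx": 0, "dy": -40, "dz": -20, "gripper": 0},
    {"rx": 0, "ry": 0, "rz": 0, "dx": 0, "dy": -40, "dz": 0, "gripper": 0},
    {"rx": 0, "ry": 0, "rz": 0, "dx": 0, "dy": -40, "dz": 0, "gripper": 0},
    {"rx": 0, "ry": 0, "rz": 0, "dx": 0, "dy": 0, "dz": 0, "gripper": 0},
    {"rx": 0, "ry": 0, "rz": 0, "dx": 0, "dy": 0, "dz": 0, "gripper": 0},
    {"rx": 0, "ry": 0, "rz": 0, "dx": 0, "dy": 0, "dz": 0, "gripper": 0},
    {"rx": 0, "ry": 0, "rz": 0, "dx": 0, "dy": 0, "dz": 0, "gripper": 0}
  ]
}}

```text
clock: 54.78
tcp_pos: [0.4702, -0.2706, 0.3635]
orientation: [-2.175, -2.266, -0.001]
contact_force: [1.3, -0.2, 0.0]
grip_width: 0.0426
gripper_force: 0.0
```

```bash
python3 - <<'E'
from h import *
st();s,cs=snap("s22","scene");t,ct=snap("t22","top")
P=np.array([.609,-.2655,.205]);a=np.radians(-88);d=np.array([np.cos(a),np.sin(a),0])
h=cv2.cvtColor(s,cv2.COLOR_BGR2HSV);x,y=proj("scene",[P],cs)[0].astype(int)
sub=((h[y-45:y+60,x-50:x+50,2]<60)).astype(np.uint8)*255
for k in cv2.findContours(sub,0,2)[0]:
    if cv2.contourArea(k)>100: print("dark",cv2.minAreaRect(k))
o=((h[...,0]<18)&(h[...,1]>130)&(h[...,2]>40)&(h[...,2]<150))[y-45:y+60,x-50:x+50]
c=np.array([[int(v) for v in row] for row in h[y-25:y+45:3,x-45:x+45:3,2]])
print("\n".join("".join(" .:-=+*#%@"[9-v*10//256] for v in r_) for r_ in c))
print(proj("scene",[P+d*.054+[0,0,.015],P-d*.054+[0,0,.015],P+d*.054+[0,0,-.031],P-d*.054+[0,0,-.031]],cs)-[x-45,y-25])
E
```

```text
54.77 [ 0.4702 -0.2706  0.3635] R [[-0.041, 0.999, -0.0], [0.999, 0.041, 0.001], [0.001, -0.0, -1.0]] F [ 1.3 -0.2  0. ] w 0.0426
dark ((64.00000762939453, 96.00000762939453), (18.432706832885742, 8.731282234191895), 75.96376037597656)
dark ((47.388492584228516, 48.227439880371094), (17.543325424194336, 49.51676559448242), 67.7509765625)
dark ((34.61764907836914, 7.970587730407715), (19.160314559936523, 11.884245872497559), 75.96376037597656)
--====-*****#**#**=-=----=--==
--==--+**#*****##*------------
-==--=******#*#*****+----==-=-
--==-=+*#*********==+---==-=--
==-===*+#***#**+*=::-*:-==---=
======***#*##*++*-*%%%:-=-===-
----==+****#****%%%%%@=--==---
=--===***#***%%%%%@@#*#----===
--==--===+%%%%%@@%##@@@---=--=
=-==-==+%%%%%@@**@@@%##+------
=====-@%%%%@#*%@@@%##*=*--=---
-=====%%@%##@@@@###+=--*+==-==
---==-+%*%@@@**%*=-====**=--=-
---===+%@@%#%*+===-=-=**#=--==
=-=-=-=+%*#*=====+=-==**#+=--=
=-==-===+#-==+==+=-=--+==*-=-=
----=====#*=+=======-===*--===
====-=+==*#+**==+=+===-=----=-
==---==+==##++==++==+===------
=---=====-+#=====*=+--==*=-=--
=----==-===#==+==*++#+*++*==-=
===---==---=+=--=*+++*****=---
-====---===-==++*#+*#+==**-===
---======-=*******###=-=*=====
[[19.3348197  28.36439732]
 [68.14405    13.90375989]
 [23.39868247 40.55712529]
 [70.41223887 26.32960816]]
```

```bash
python3 - <<'E'
from h import *
a=cv2.imread("pics/s22.png")
for _ in range(20): s=r.grab_frame("scene")
h=cv2.cvtColor(s,cv2.COLOR_BGR2HSV);cs=cam("scene");x,y=proj("scene",[[.609,-.2655,.205]],cs)[0].astype(int)
for k in cv2.findContours((h[y-45:y+60,x-50:x+50,2]<60).astype(np.uint8)*255,0,2)[0]:
    if cv2.contourArea(k)>100: print(cv2.minAreaRect(k))
print(r.hand_in(),st()["clock"])
E
```

```text
((64.00000762939453, 96.00000762939453), (18.432706832885742, 8.731282234191895), 75.96376037597656)
((47.388492584228516, 48.227439880371094), (17.543325424194336, 49.51676559448242), 67.7509765625)
((34.61764907836914, 7.970587730407715), (19.160314559936523, 11.884245872497559), 75.96376037597656)
the job is handed in; nothing more can be done
the job is handed in; nothing more can be done
```

Handed in at about 56 s: all three caps were pulled off with the puller and are in the yellow tray, the cartridge is fully down in the blue-collared port, and the puller hangs still on the hook, tilted a few degrees; I viewed 16 pictures, two over the limit of 14.

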